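# Tip the worn valve balls through the reject bin's flap

### The job

Two worn steel valve balls lie in one of the two steel tipping cups on the filling bench. Take that cup by its handle, press the spring flap on top of the reject bin open with the cup's lip and tip both balls through into the bin. Then let the flap close and stand the emptied cup upright on the bench again; do not touch the balls or the flap with the gripper.

Things in the scene. Friction and masses are not known exactly. Their poses are not given: they have to be found in the camera images.
- cup_grip (a point): centre of the black handle of the cup that holds the balls (an identical cup with two bottle caps is a bystander). Handle: upright bar 24 (x) x 20 (y) x 60 mm high on the cup's back wall, this point 75 mm above the cup's underside. Cup: steel tub 64 x 64 mm, 46 mm high, floor 4 mm, about 0.25 kg, its centre at x = -42 mm from here. Axes: z up, -x towards the lip, y across.
- cup_lip (a point): middle of the lip's edge of the same cup, same axes: 131 mm in -x and 32 mm below cup_grip. The lip ends a 64 mm wide spout that slopes up at 35 degrees from the tub's floor, side walls 30 mm high. Balls roll out once the cup is tipped forward (lip down) beyond 35 degrees; 55 to 60 empties it surely.
- ball1_center (a point): centre of the first ball: dark steel, 24 mm in diameter, 56 g, lying loose in the cup's tub
- ball2_center (a point): centre of the second ball, the same
- port (a point): middle of the port in the top of the fixed reject bin, level with the shut flap's upper face, 150 mm above the bench. Bin 200 (x) x 170 (y) x 150 mm high, clear walls, grey top, bare metal flap. Axes: z up, flap hinge along y at x = +65 mm. A collar 23 mm high bounds the flap at x = -70, y = -63 and +63 mm; the hinge side is open: bring the cup in over it, lip towards -x.
- flap (a joint): angle of the flap (130 mm in x, 114 mm in y) in rad: 0 shut and level, growing as its free edge (x = -65 mm in the port's axes) is pressed down, stop at 0.8. A spring shuts it: about 4 N, 95 mm from the hinge, holds it at 0.4, enough for the balls to roll down it past the free edge into the bin. Balls lying on the shut flap do not open it.
There are look-alikes about, which are no part of the job. What is shaped like the part that bears cup_grip but pink or red is not meant.

How it is judged:
By the outcome, as a careful person would: the job done as asked, in the order asked, and still so for the second after the job is handed in, with the robot touching nothing.
It also fails if it takes over 51 s, if anything falls off the work surface, if the arm or the gripper's body presses on something with over 40 N, if the wrist force passes 120 N, or if a joint passes its speed limit or range.

### The arm

A 7-joint arm with a two-finger parallel gripper is mounted at the origin on the work surface. World frame = base frame: x ahead of the robot, y to its left, z up, the work surface at z = 0. Lengths are in m, angles in rad, forces in N, time in s.
With the tool pointing down it reaches from about 0.4 to 0.925 m from the base axis. Payload 4.1 kg.
Tool frame: the origin (TCP) lies at the very end of the fingers, on their centre line; the grasp point (between the pads) lies 19 mm behind it; y points along the fingers, x is the direction in which the jaws open and shut, and the axes are right-handed (so a half turn about y gives the same grasp; the last joint's range is limited). The gripper opens to 85 mm and grips with 20 to 120 N. Pads are 22 mm wide; open, the fingers measure 114 mm over their backs; the gripper's body (76 mm by 85 mm) begins 54 mm behind the grasp point. The pads swing forward as they close: fully open they stand 13 mm farther back than shut.
Start: joints at [-1.365, 0.398, 0.045, 1.537, -0.019, 1.207, -0.051], TCP at [0.195, 0.62, 0.205] pointing down, gripper open.
Joint ranges: [-2.82, 2.82], [-0.49, 2.23], [-1.37, 1.46], [0, 2.46], [-1.36, 4.5], [0.23, 2], [-2.94, 2.94]. Speed limits (rad/s): [2.57, 2.57, 3.14, 3.14, 3.14, 3.14, 3.14].

### API

Orientations are given as [roll, pitch, yaw] about the fixed x, y, z axes, in that order (R = Rz(yaw) Ry(pitch) Rx(roll)).
In Python, from plant import get_obs, viewer, job_done gives the robot as it stands. The module is installed in compiled form; this text tells all that it offers.
- The arm moves only by the tool play_rows, never from a script. Its argument "plan" is one flat list of numbers, 6 for each row, row after row: the shift along the tool's x, y, z normalised to -1 to 1, where 1 is 20 cm, then the turn, a rotation vector about the tool's x, y, z normalised to -1 to 1, where 1 is 45 degrees. In form: [tx, ty, tz, ax, ay, az, tx, ty, tz, ax, ay, az, ...]. A call has 1 to 20 rows; each row is the pose to reach, as a shift and turn from the pose commanded when the call began, along the tool's axes at that moment; what a row does not reach only later rows make up. A row lasts 1/12 s, in which the tool goes at most 41.7 mm and 7.16 degrees, less where a joint would pass 70% of its speed; a pose out of reach is approached as far as the arm can. A call with a number of a shift or a turn outside -1 to 1 is refused whole. A call with a gripper value outside its range is refused whole. "hand" is the opening, from 0 (shut) to 1 (fully open), set as the call begins (left out, the last holds). The fingers move at their own pace and stop on an object; "newtons" is the grip in N (left out, the last holds). Time passes only in rows, so rows that repeat a pose let the fingers close. It gives the time, the measured TCP pose, the force and the opening at its end, in the units of the state.
- get_obs(): the state, without advancing time (a new reading comes with each control period).
- viewer.camera(name): name is "scene" or "top"; returns (picture, depth): 420x560x3 uint8, red, green, blue; 420x560 float32, m along the optical axis (not along the pixel's ray), 0 where there is no reading.
- viewer.camera_model(name): a dict with "K" (3x3 intrinsics, pixels), "origin" and "attitude" of the camera in the world. Camera axes: x right, y down, z forward; pixel columns grow to the right and rows downward; lengths in m; the calibration is good to about 2 mm. A picture is of the moment at which its call begins. camera_model takes no time and is no camera call.
- job_done(): hands the job in, once; it reports no verdict.
The state is a dict: "t": time; "joint_pos": joint angles; "joint_velocities": joint speeds; "effort": joint torques, N m; "tcp_pos": TCP position; "tcp_rot": TCP orientation; "contact_force": force on the tool from outside, world axes, zero at the start; "moment": the same for the moment, N m; "grip_width": finger opening in m.
Only numpy, scipy, OpenCV 4.12 (cv2) and the standard library are available. Lean on these libraries where they do the work, as an engineer would, in place of code of your own. Each camera call takes 0.05 s, during which the arm holds its last target.

## Working session

There is one attempt and no reset: what is moved stays moved. The work goes in short steps, Python scripts to look and compute and a tool call to move; the robot and the scene stay as the last step left them, time stands still between calls to the robot, and variables do not carry over. Pictures are saved under pics/ and viewed, and the job is handed in when it is done.

Besides the shell and the picture viewer there is one more tool, called after "Call:" as name(argument=value, ...), one argument or row to a line, values as JSON. play_rows: Moves the arm, as the interface text tells. Its arguments: {"type":"object","properties":{"plan":{"type":"array","items":{"type":"number","minimum":-1,"maximum":1}},"hand":{"type":"number"},"newtons":{"type":"number"}},"required":["plan"]}

```bash
mkdir -p pics; ls
cat > h.py <<'E'
import numpy as np, cv2
from plant import get_obs, viewer, job_done
from scipy.spatial.transform import Rotation as R
def shot(n,fn):
    im,d=viewer.camera(n); cv2.imwrite('pics/%s.png'%fn,im[:,:,::-1]); np.savez('pics/%s.npz'%fn,im=im,d=d); return im,d
def cam(n):
    m=viewer.camera_model(n); return np.array(m['K']),np.array(m['origin']),m['attitude']
E
python3 - <<'E'
from h import *
for n in('scene','top'):
    shot(n,n+'0'); print(viewer.camera_model(n))
print(get_obs())
E
```

```text
pics
{'K': array([[453.71877218,   0.        , 280.00564247],
       [  0.        , 453.71877218, 208.87383629],
       [  0.        ,   0.        ,   1.        ]]), 'origin': array([ 0.84939976, -0.48959824,  0.91017515]), 'attitude': array([-2.54639989, -0.01162878,  0.64032823])}
{'K': array([[380.9127935 ,   0.        , 285.8878262 ],
       [  0.        , 380.9127935 , 206.32759722],
       [  0.        ,   0.        ,   1.        ]]), 'origin': array([ 0.38456694, -0.03824202,  0.8796593 ]), 'attitude': array([-2.98670454, -0.01639258, -1.54610312])}
{'t': 0.1, 'joint_pos': array([-1.3649818 ,  0.39908762,  0.04505024,  1.53774057, -0.0186955 ,
        1.20688209, -0.05074271]), 'joint_velocities': array([-0.00018629, -0.00042734, -0.00131847, -0.00409331, -0.00100588,
        0.00047838, -0.00020366]), 'effort': array([ 3.83718158e-03, -4.76259649e+01,  1.36990674e+00, -2.54949760e+01,
        1.19893093e-02,  5.02975003e-03,  5.61946948e-06]), 'tcp_pos': array([0.19488349, 0.61946778, 0.20389329]), 'tcp_rot': array([-1.57092307,  0.00169143,  1.26604001]), 'contact_force': array([0.02099499, 1.20295152, 0.21238569]), 'moment': array([0.01962348, 0.01847413, 0.02263127]), 'grip_width': 0.08525025643944924}
```

View pics/scene0.png

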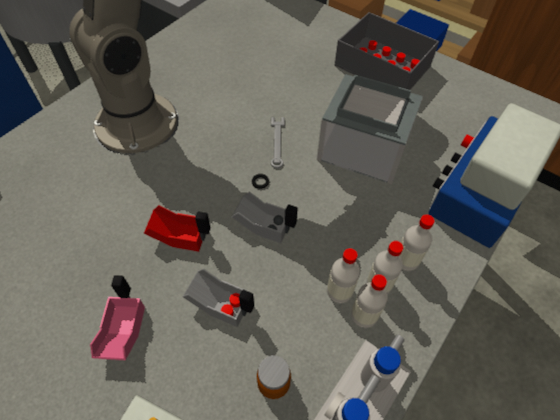

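View pics/top0.png

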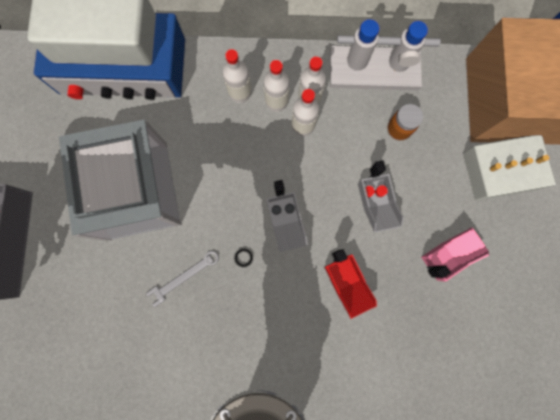

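The cup with dark balls is at top (284,215) / scene (265,215). The things that could be taken for it are the steel cup with red caps at top (378,195) / scene (222,297), the red cup at top (350,285), and the pink cup at top (455,255). I choose the one with dark balls and check it in close crops.

```bash
cat >> h.py <<'E'
def cloud(n,d):
    K,o,a=cam(n); v,u=np.mgrid[0:d.shape[0],0:d.shape[1]]
    p=np.stack([(u-K[0,2])/K[0,0]*d,(v-K[1,2])/K[1,1]*d,d],-1)
    return p@R.from_euler('xyz',a).as_matrix().T+o
E
python3 - <<'E'
from h import *
a=np.load('pics/scene0.npz'); b=np.load('pics/top0.npz')
def crop(im,r0,r1,c0,c1,s): return cv2.resize(im[r0:r1,c0:c1,::-1],None,fx=s,fy=s,interpolation=cv2.INTER_CUBIC)
A=crop(a['im'],180,250,225,305,5);B=crop(b['im'],170,260,250,320,4)
o=np.zeros((360,690,3),np.uint8);o[:350,:400]=A;o[:360,405:685]=B
cv2.imwrite('pics/crop0.png',o)
for n,z,pts in(('scene',a,[(265,215),(290,215),(365,100),(100,120)]),('top',b,[(279,187),(284,215),(105,175),(350,20),(283,210)])):
    P=cloud(n,z['d'])
    for u,v in pts: print(n,u,v,P[v,u].round(4),z['d'][v,u])
E
```

```text
scene 265 215 [ 0.4732 -0.0271  0.004 ] 1.0839906
scene 290 215 [ 0.5536 -0.0407  0.0943] 0.9767258
scene 365 100 [0.5241 0.3052 0.1531] 1.0952344
scene 100 120 [-0.0627 -0.063   0.0233] 1.2270949
top 279 187 [ 0.5462 -0.0327  0.1042] 0.791029
top 284 215 [ 0.5012 -0.0453  0.0038] 0.88340706
top 105 175 [0.5504 0.3055 0.1522] 0.7400855
top 350 20 [ 1.5377 -0.339  -0.7545] 1.7963787
top 283 210 [ 0.5127 -0.0427  0.0048] 0.8841432
```

View pics/crop0.png

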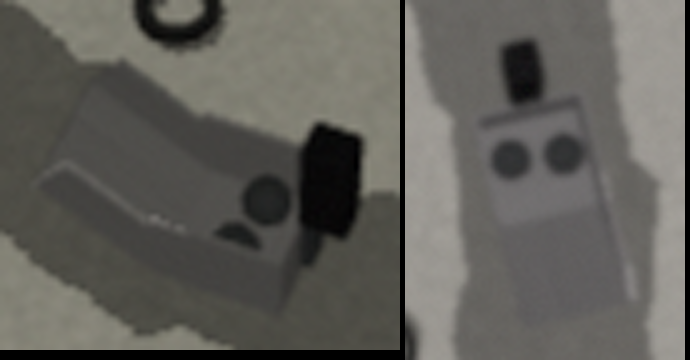

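The crop confirms two dark steel balls, at crop (510,160) and (565,152), in the steel cup with the black handle at (522,70). Next I fit the cup and port poses from depth.

Run:
```python
from h import *
a=np.load('pics/scene0.npz'); b=np.load('pics/top0.npz')
Ps=cloud('scene',a['d']);Pt=cloud('top',b['d'])
# bench bias
for n,P in(('s',Ps),('t',Pt)):
    m=(P[...,0]>.3)&(P[...,0]<.5)&(abs(P[...,1]-.15)<.05); print(n,'bench z',np.median(P[m][:,2]))
# handle top
for n,P in(('s',Ps),('t',Pt)):
    m=(abs(P[...,0]-.55)<.05)&(abs(P[...,1]+.04)<.05)
    q=P[m&(P[...,2]>.098)]; print(n,'handle top',len(q),q.min(0).round(4),q.max(0).round(4),q.mean(0).round(4))
    q=P[m&(P[...,2]>.052)]; print(n,'handle',len(q),q.min(0).round(4),q.max(0).round(4),q.mean(0).round(4))
    m=(abs(P[...,0]-.46)<.13)&(abs(P[...,1]+.05)<.07)&(P[...,2]>.012)&(P[...,2]<.2)
    q=P[m]; print('cup',len(q),q.min(0).round(3),q.max(0).round(3))
    r=cv2.minAreaRect(q[:,:2].astype(np.float32)); print(r, cv2.boxPoints(r).round(3).tolist())
    # bin
    m=(abs(P[...,0]-.55)<.2)&(abs(P[...,1]-.3)<.17)&(P[...,2]>.1)&(P[...,2]<.3)
    q=P[m]; print('bin z hist',np.histogram(q[:,2],bins=np.arange(.1,.2,.005)))
    t=q[q[:,2]>.165]; r=cv2.minAreaRect(t[:,:2].astype(np.float32)); print('collar',len(t),r,cv2.boxPoints(r).round(3).tolist())
```

```text
s bench z 0.0021085853191150083
t bench z -2.8590237960313125e-05
s handle top 101 [ 0.5378 -0.0435  0.0982] [ 0.5633 -0.0202  0.1109] [ 0.5517 -0.0328  0.1054]
s handle 241 [ 0.5378 -0.0435  0.052 ] [ 0.5646 -0.0202  0.1109] [ 0.5531 -0.0357  0.0881]
cup 1632 [ 0.414 -0.096  0.012] [ 0.565 -0.006  0.111]
((0.49195435643196106, -0.04676201939582825), (0.1455458700656891, 0.06706124544143677), 15.191214561462402) [[0.4129999876022339, -0.032999999821186066], [0.4309999942779541, -0.09799999743700027], [0.5709999799728394, -0.05999999865889549], [0.5529999732971191, 0.004999999888241291]]
bin z hist (array([ 131,  127,  124,  126,  134,  133,  132,  135,  145,  724, 2657,
        268,  191,  216,  315,   64,    0,    0,    0]), array([0.1  , 0.105, 0.11 , 0.115, 0.12 , 0.125, 0.13 , 0.135, 0.14 ,
       0.145, 0.15 , 0.155, 0.16 , 0.165, 0.17 , 0.175, 0.18 , 0.185,
       0.19 , 0.195]))
collar 595 ((0.549562394618988, 0.30090591311454773), (0.14208951592445374, 0.13661034405231476), 13.64087963104248) [[0.46399998664855957, 0.35100001096725464], [0.4970000088214874, 0.2179999947547912
[... 511 characters left out ...]
0000286102295], [0.5690000057220459, -0.05900000035762787], [0.5519999861717224, 0.003000000026077032]]
bin z hist (array([  89,  100,  106,  110,   98,  109,  109,  116,  147, 4206, 3495,
        198,  193,  215,  541,    8,    0,    0,    0]), array([0.1  , 0.105, 0.11 , 0.115, 0.12 , 0.125, 0.13 , 0.135, 0.14 ,
       0.145, 0.15 , 0.155, 0.16 , 0.165, 0.17 , 0.175, 0.18 , 0.185,
       0.19 , 0.195]))
collar 764 ((0.5484535694122314, 0.30001968145370483), (0.14266838133335114, 0.13199366629123688), 13.744763374328613) [[0.46299999952316284, 0.34700000286102295], [0.4950000047683716, 0.21899999678134918], [0.6330000162124634, 0.2529999911785126], [0.6019999980926514, 0.38100001215934753]]
```

Run:
```python
from h import *
a=np.load('pics/scene0.npz'); b=np.load('pics/top0.npz')
def crop(im,r0,r1,c0,c1,s): return cv2.resize(im[r0:r1,c0:c1,::-1],None,fx=s,fy=s,interpolation=cv2.INTER_CUBIC)
A=crop(a['im'],65,185,310,430,3);B=crop(b['im'],115,245,55,190,3)
o=np.zeros((400,770,3),np.uint8);o[:360,:360]=A;o[:390,363:768]=B
cv2.imwrite('pics/crop1.png',o)
```

```text
(no output)
```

View pics/crop1.png

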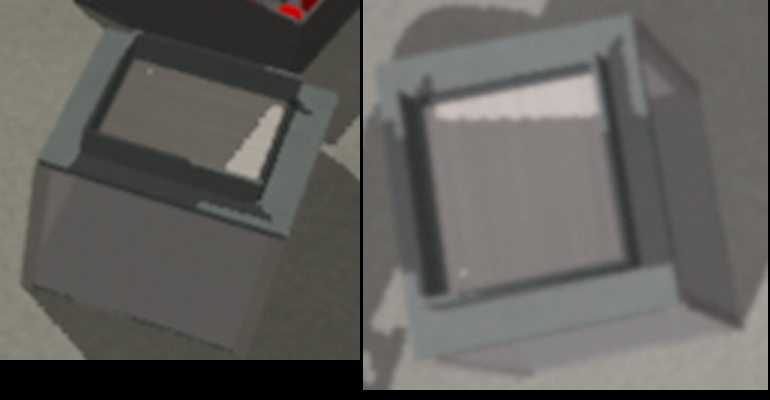

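Run:
```python
from h import *
img=np.zeros((420,840,3),np.uint8)
for k,n in enumerate(('scene','top')):
    z=np.load('pics/%s0.npz'%n); P=cloud(n,z['d'])
    m=(abs(P[...,0]-.55)<.14)&(abs(P[...,1]-.3)<.14)&(P[...,2]>.135)&(P[...,2]<.2)
    q=P[m]; zz=q[:,2]-(0.002 if k==0 else 0)
    for p,h in zip(q,zz):
        u=int(210-(p[1]-.3)*1500)+420*k; v=int(210-(p[0]-.55)*1500)
        c=(255,0,0) if h<.146 else (0,255,0) if h<.154 else (0,160,255) if h<.168 else (0,0,255)
        cv2.circle(img,(u,v),2,c,-1)
for i in range(-2,3):
    cv2.putText(img,'x%.2f'%(.55+.05*i),(0,210-75*i),0,.4,(255,255,255)); cv2.putText(img,'y%.2f'%(.3+.05*i),(190-75*i,410),0,.4,(255,255,255))
cv2.imwrite('pics/map.png',cv2.resize(img,(800,400)))
```

```text
(no output)
```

View pics/map.png

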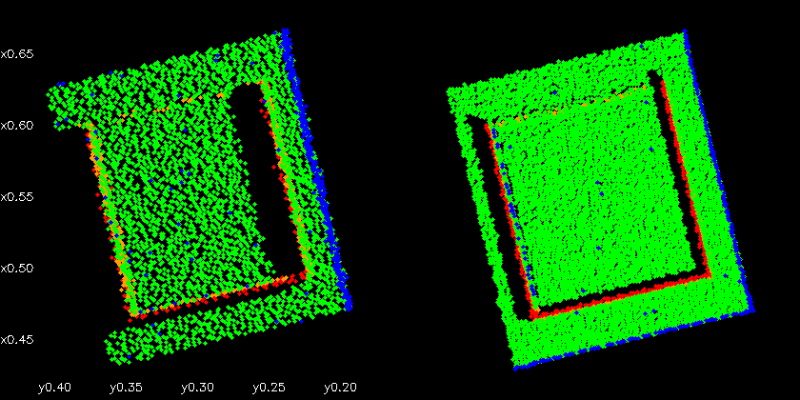

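Open (hinge) side of the collar is +x, away from the robot; port yaw ≈ 13.7°, cup yaw ≈ 15.3°. Next: port fit and clearances.

Run:
```python
from h import *
for k,n in enumerate(('scene','top')):
    z=np.load('pics/%s0.npz'%n); P=cloud(n,z['d']); P[...,2]-=0.002*(k==0)
    th=np.radians(13.7); ex=np.array([np.cos(th),np.sin(th)]); ey=np.array([-ex[1],ex[0]])
    c0=np.array([.548,.302])
    m=(abs(P[...,0]-.55)<.15)&(abs(P[...,1]-.3)<.15)&(P[...,2]>.14)&(P[...,2]<.2)
    q=P[m]; X=(q[:,:2]-c0)@ex; Y=(q[:,:2]-c0)@ey; Z=q[:,2]
    t=Z>.166
    print(n,'collar backwall X',np.percentile(X[t&(abs(Y)<45e-3)],[5,50,95]).round(4),
      'Y+',np.percentile(Y[t&(Y>.04)&(abs(X)<.05)],[5,50,95]).round(4),'Y-',np.percentile(Y[t&(Y<-.04)&(abs(X)<.05)],[5,50,95]).round(4), 'Xmax walls',np.percentile(X[t],99).round(4))
    for s in(1,-1):
        w=t&(s*Y>.04)&(abs(X)<.055); print('  wall yaw',np.degrees(np.polyfit(X[w],Y[w],1)[0])+13.7)
    f=(abs(Z-.15)<.004); print('  top extents X',np.percentile(X[f],[.5,99.5]).round(4),'Y',np.percentile(Y[f],[.5,99.5]).round(4))
    h=q[(Z>.1535)&(Z<.163)]; hx=(h[:,:2]-c0)@ex; hy=(h[:,:2]-c0)@ey; w=(hx>.03)&(abs(hy)<.045);print('  hinge ridge X',np.median(hx[w]) if w.any() else None,w.sum())
    print('  flap z',np.median(Z[(abs(X)<.04)&(abs(Y)<.03)]))
    # obstacles
    for nm,(x0,x1,y0,y1) in dict(nearcup=(.57,.75,-.2,.1),nearport=(.64,.95,.1,.5),left=(.1,.45,.3,.7)).items():
        m=(P[...,0]>x0)&(P[...,0]<x1)&(P[...,1]>y0)&(P[...,1]<y1)&(P[...,2]>.03)&(P[...,2]<.6)
        q=P[m]; 
        if len(q): print('  ',nm,len(q),np.percentile(q,1,axis=0).round(3),np.percentile(q,99,axis=0).round(3))
    # handle
    m=(abs(P[...,0]-.55)<.03)&(abs(P[...,1]+.032)<.03)&(P[...,2]>.1)
    r=cv2.minAreaRect(P[m][:,:2].astype(np.float32)); print('  handle',r)
    # balls: dark px
    im=z['im']
```

```text
scene collar backwall X [-0.0694 -0.0666 -0.0649] Y+ [0.0581 0.0606 0.0647] Y- [-0.0678 -0.0654 -0.062 ] Xmax walls 0.0705
  wall yaw 13.251675484945721
  wall yaw 13.724259809040623
  top extents X [-0.0966  0.1017] Y [-0.0878  0.0814]
  hinge ridge X 0.070562401528011 23
  flap z 0.14926629898063692
   nearcup 1127 [ 0.697 -0.113  0.032] [ 0.749 -0.071  0.171]
   nearport 10686 [0.644 0.21  0.034] [0.936 0.466 0.191]
   left 1231 [0.304 0.325 0.031] [0.449 0.696 0.15 ]
  handle ((0.5506757497787476, -0.03130124881863594), (0.023434260860085487, 0.020116277039051056), 16.28264617919922)
top collar backwall X [-0.0707 -0.0692 -0.0667] Y+ [0.0583 0.0598 0.0625] Y- [-0.0674 -0.0661 -0.0632] Xmax walls 0.0692
  wall yaw 13.5633232017045
  wall yaw 13.798444240166257
  top extents X [-0.0983  0.1007] Y [-0.087   0.0822]
  hinge ridge X 0.06836236866965553 61
  flap z 0.1498181316210958
   nearcup 877 [ 0.693 -0.109  0.032] [ 0.735 -0.057  0.171]
   nearport 13924 [0.644 0.211 0.036] [0.926 0.491 0.192]
   left 1540 [0.304 0.302 0.031] [0.449 0.543 0.151]
  handle ((0.5497217178344727, -0.031477149575948715), (0.02330605685710907, 0.019882261753082275), 15.027175903320312)
```

```bash
cat >> h.py <<'E'
PORT=np.array([.5506,.2996,.150]); PY=13.6
GRIP=np.array([.5502,-.0314,.075]); CY=15.3
def Rt(yaw,tip=0):  # tool rotation for cup yaw (deg), tipped lip-down by tip (deg)
    return R.from_euler('z',yaw,degrees=True)*R.from_euler('y',-tip,degrees=True)*R.from_euler('x',-90,degrees=True)
def cur():
    o=get_obs(); return np.array(o['tcp_pos']),R.from_euler('xyz',o['tcp_rot']),o
def rows(targets):
    p0,r0,o=cur(); print('t',round(o['t'],2),'pos',p0.round(4),'rot',np.array(o['tcp_rot']).round(3),'q',np.array(o['joint_pos']).round(3),'F',np.array(o['contact_force']).round(1))
    for p,r in targets:
        d=r0.inv().apply(np.asarray(p)-p0)/.2; w=(r0.inv()*r).as_rotvec(degrees=True)/45
        x=np.r_[d,w].round(3); print(', '.join('%g'%v for v in x), '  OUT' if abs(x).max()>1 else '')
E
python3 - <<'E'
from h import *
p=np.array([.29,.45,.31]); rows([(p,Rt(57)),([.36,.30,.31],Rt(43))])
E
```

```text
t 0.1 pos [0.1949 0.6195 0.2039] rot [-1.571  0.002  1.266] q [-1.365  0.399  0.045  1.538 -0.019  1.207 -0.051] F [0.  1.2 0.2]
-0.666, -0.529, -0.708, 0, 0.345, -0.002 
-1.277, -0.528, -1.267, 0.001, 0.656, -0.002   OUT
```

Call:
play_rows(
  plan=[-0.1,-0.25,-0.1,0,0.05,0,-0.3,-0.5,-0.3,0,0.15,0,-0.45,-0.53,-0.45,0,0.25,0,-0.6,-0.53,-0.6,0,0.3,0,-0.66,-0.53,-0.7,0,0.34,0,-0.66,-0.53,-0.7,0,0.34,0,-0.66,-0.53,-0.7,0,0.34,0],
  hand=1,
  newtons=90,
)

```text
t: 0.68
tcp_pos: [0.2944, 0.4466, 0.3124]
tcp_rot: [-1.574, -0.002, 0.989]
contact_force: [0.5, 0.1, 0.2]
grip_width: 0.0854
```

Run:
```python
from h import *
rows([([.37,.29,.31],Rt(40)),([.40,.25,.31],Rt(36))])
```

```text
t 0.68 pos [0.2944 0.4466 0.3124] rot [-1.574 -0.002  0.989] q [-1.226  0.126  0.175  1.656 -0.019  1.36  -0.06 ] F [0.5 0.1 0.2]
-0.446, 0.014, -0.746, 0.003, 0.37, 0.003 
-0.531, 0.014, -0.982, 0.003, 0.459, 0.003
```

Call:
play_rows(
  plan=[-0.1,0,-0.2,0,0.1,0,-0.2,0,-0.4,0,0.2,0,-0.3,0,-0.6,0,0.28,0,-0.4,0.01,-0.8,0,0.37,0,-0.5,0.01,-0.95,0,0.45,0,-0.53,0.01,-0.98,0,0.46,0,-0.53,0.01,-0.98,0,0.46,0],
)

```text
t: 1.27
tcp_pos: [0.3983, 0.2523, 0.3087]
tcp_rot: [-1.572, 0.001, 0.629]
contact_force: [-0.1, 0.8, -0.6]
grip_width: 0.0854
```

Run:
```python
from h import *
rows([([.47,.10,.25],Rt(22)),([.49,.08,.24],Rt(20))])
```

```text
t 1.27 pos [0.3983 0.2523 0.3087] rot [-1.572e+00  1.000e-03  6.290e-01] q [-1.020e+00  1.000e-03  3.660e-01  1.795e+00  0.000e+00  1.347e+00
 -2.500e-02] F [-0.1  0.8 -0.6]
-0.158, 0.294, -0.826, 0.001, 0.313, -0.001 
-0.136, 0.344, -0.966, 0.001, 0.357, -0
```

Call:
play_rows(
  plan=[-0.04,0.06,-0.2,0,0.08,0,-0.08,0.13,-0.4,0,0.16,0,-0.11,0.2,-0.6,0,0.23,0,-0.13,0.28,-0.8,0,0.3,0,-0.136,0.34,-0.95,0,0.355,0,-0.136,0.344,-0.966,0,0.357,0,-0.136,0.344,-0.966,0,0.357,0],
)

```text
t: 1.85
tcp_pos: [0.4896, 0.0848, 0.2388]
tcp_rot: [-1.571, 0.002, 0.355]
contact_force: [0.0, 0.9, 0.0]
grip_width: 0.0856
```

Run:
```python
from h import *
rows([([.5502,-.0314,.20],Rt(CY)),([.5502,-.0314,.16],Rt(CY))])
```

```text
t 1.85 pos [0.4896 0.0848 0.2388] rot [-1.571  0.002  0.355] q [-0.789  0.108  0.578  1.857 -0.062  1.198  0.164] F [0.  0.9 0. ]
0.083, 0.194, -0.65, 0.001, 0.112, -0.003 
0.083, 0.394, -0.65, 0.001, 0.112, -0.003
```

Call:
play_rows(
  plan=[0.02,0.04,-0.2,0,0.04,0,0.05,0.1,-0.4,0,0.08,0,0.083,0.15,-0.58,0,0.112,-0.003,0.083,0.194,-0.65,0,0.112,-0.003,0.083,0.3,-0.65,0,0.112,-0.003,0.083,0.394,-0.65,0,0.112,-0.003,0.083,0.394,-0.65,0,0.112,-0.003,0.083,0.394,-0.65,0,0.112,-0.003],
)

```text
t: 2.52
tcp_pos: [0.5503, -0.0274, 0.1606]
tcp_rot: [-1.569, -0.001, 0.274]
contact_force: [0.5, 0.4, 1.8]
grip_width: 0.0855
```

Run:
```python
from h import *
shot('scene','s1');shot('top','t1')
rows([([.5502,-.0314,.10],Rt(CY)),([.5502,-.0314,.060],Rt(CY))])
```

```text
t 2.62 pos [ 0.5517 -0.0285  0.1624] rot [-1.57  -0.004  0.272] q [-0.556  0.312  0.652  1.84  -0.218  1.057  0.452] F [-0.7  0.1  0.2]
-0.012, 0.312, -0.012, -0.001, 0.007, 0.006 
-0.013, 0.512, -0.012, -0.001, 0.007, 0.006
```

View pics/s1.png

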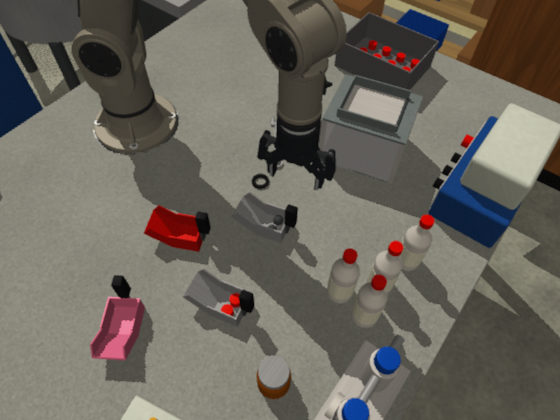

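View pics/t1.png

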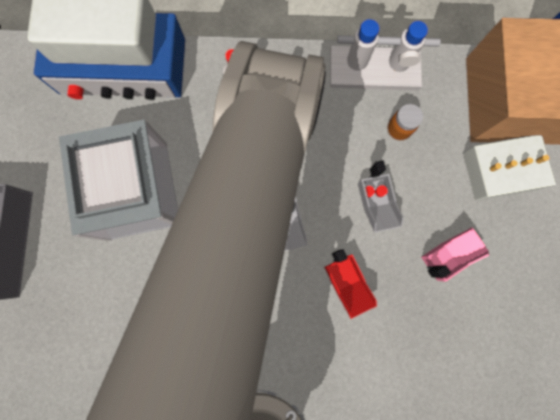

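```bash
cat >> h.py <<'E'
def proj(n,p):
    K,o,a=cam(n); c=R.from_euler('xyz',a).inv().apply(np.asarray(p)-o); return (K@c)[:2]/c[2]
E
python3 - <<'E'
from h import *
p,r,o=cur()
for x in(0,.0425,-.0425): print(proj('scene',p+r.apply([x,-.01,0])))
z=np.load('pics/s1.npz');P=cloud('scene',z['d'])
m=(abs(P[...,0]-.55)<.1)&(abs(P[...,1]+.03)<.1)&(P[...,2]>.13)&(P[...,2]<.25); q=P[m]; print(len(q),q.min(0),q.max(0))
print(proj('scene',GRIP))
E
```

```text
[293.89987174 189.31231685]
[313.8005317  195.51950664]
[274.35765513 183.21692868]
253 [ 0.48348487 -0.05578783  0.20023021] [ 0.61729596 -0.00383669  0.24999315]
[290.96696527 216.2287589 ]
```

Run:
```python
from h import *
z=np.load('pics/s1.npz')
im=z['im'][110:240,230:350,::-1].copy(); d=z['d'][110:240,230:350]; im2=im.copy(); im2[d==0]=(255,0,255)
cv2.imwrite('pics/c2.png',np.hstack([cv2.resize(im,None,fx=3.3,fy=3.3),cv2.resize(im2,None,fx=3.3,fy=3.3)]))
P=cloud('scene',z['d'])
for u,v in[(265,150),(270,170),(326,170),(322,180),(320,184),(270,178)]: print(u,v,P[v,u].round(3))
```

```text
265 150 [ 0.496 -0.049  0.272]
270 170 [ 0.507 -0.049  0.221]
326 170 [ 0.613 -0.021  0.273]
322 180 [ 0.607 -0.019  0.237]
320 184 [ 0.603 -0.017  0.219]
270 178 [ 0.412  0.072 -0.001]
```

View pics/c2.png

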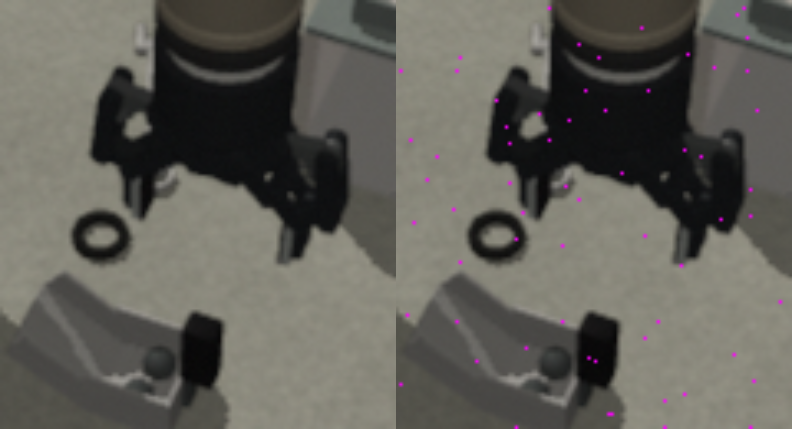

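Run:
```python
from h import *
z=np.load('pics/s1.npz');P=cloud('scene',z['d'])
for h in(.162,.175,.19,.2): print(h,proj('scene',[.507,-.041,h]),proj('scene',[.596,-.016,h]))
for u,v in[(271,172),(272,173),(272,174),(272,175),(316,187),(316,188),(317,188),(317,186)]: print(u,v,P[v,u].round(3))
```

```text
0.162 [272.61121902 185.67077733] [315.11900101 199.05677052]
0.175 [272.59932428 181.82601389] [315.61117009 195.29563031]
0.19 [272.58525092 177.2770521 ] [316.19376978 190.84342227]
0.2 [272.57565392 174.17499592] [316.59123768 187.80598547]
271 172 [ 0.508 -0.048  0.214]
272 173 [ 0.511 -0.048  0.214]
272 174 [ 0.511 -0.048  0.21 ]
272 175 [ 0.511 -0.048  0.207]
316 187 [ 0.599 -0.024  0.214]
316 188 [ 0.599 -0.023  0.209]
317 188 [ 0.601 -0.023  0.21 ]
317 186 [ 0.6   -0.023  0.217]
```

Run:
```python
from h import *
p,r,o=cur(); print(p,o['grip_width'],o['contact_force'])
for n,f in(('scene','s1'),):
    z=np.load('pics/s1.npz');P=cloud(n,z['d'])
    for v in range(150,172,2):
        L=(P[v,300]-p); print(v,P[v,300].round(3),r.inv().apply(L).round(3))
# all points within gripper in tool frame
q=r.inv().apply(P.reshape(-1,3)-p).reshape(P.shape)
m=(abs(q[...,0])<.1)&(abs(q[...,2])<.08)&(q[...,1]<.02)&(q[...,1]>-.3)
for a in np.arange(-.2,.0,.01):
    s=m&(q[...,1]>a)&(q[...,1]<a+.01); 
    if s.sum(): print(round(a,3),s.sum(),q[s][:,0].min().round(3),q[s][:,0].max().round(3),q[s][:,2].min().round(3),q[s][:,2].max().round(3))
```

```text
[ 0.55168365 -0.02850377  0.16237354] 0.08539477889624188 [-0.66075888  0.12761162  0.20011466]
150 [ 0.576 -0.054  0.331] [ 0.017 -0.169 -0.031]
152 [ 0.576 -0.054  0.326] [ 0.017 -0.163 -0.031]
154 [ 0.576 -0.053  0.32 ] [ 0.017 -0.157 -0.03 ]
156 [ 0.567 -0.039  0.296] [ 0.013 -0.133 -0.014]
158 [ 0.568 -0.04   0.292] [ 0.013 -0.13  -0.016]
160 [ 0.568 -0.04   0.286] [ 0.013 -0.124 -0.016]
162 [ 0.568 -0.04   0.28 ] [ 0.013 -0.118 -0.015]
164 [ 0.564 -0.032  0.264] [ 0.011 -0.102 -0.006]
166 [0.452 0.148 0.002] [-0.049  0.16   0.197]
168 [ 0.454  0.145 -0.001] [-0.048  0.163  0.193]
170 [0.459 0.138 0.002] [-0.045  0.161  0.185]
-0.2 302 -0.035 0.038 -0.036 0.016
-0.19 180 -0.03 0.038 -0.036 0.013
-0.18 171 -0.03 0.039 -0.036 0.006
-0.17 162 -0.03 0.039 -0.036 0.008
-0.16 64 -0.03 0.039 -0.035 0.004
-0.15 242 -0.066 0.068 -0.011 0.015
-0.14 253 -0.067 0.07 -0.019 0.013
-0.13 231 -0.07 0.071 -0.018 0.011
-0.12 169 -0.069 0.072 -0.017 0.012
-0.11 262 -0.071 0.074 -0.016 0.019
-0.1 244 -0.072 0.075 -0.014 0.016
-0.09 108 -0.073 0.074 -0.012 0.012
-0.08 40 -0.058 0.057 -0.01 0.003
-0.07 56 -0.054 0.057 -0.009 0.01
-0.06 64 -0.055 0.057 -0.009 0.016
-0.05 32 -0.055 0.054 -0.009 0.014
-0.04 3 -0.043 -0.042 -0.001 0.009
```

```bash
cat >> h.py <<'E'
def tips(fn):
    z=np.load('pics/%s.npz'%fn);P=cloud('scene',z['d']); P[...,2]-=.002; p,r,o=cur()
    q=r.inv().apply(P.reshape(-1,3)-p).reshape(P.shape)
    for s in(1,-1):
        m=(abs(s*q[...,0]-.049)<.02)&(abs(q[...,2])<.025)&(q[...,1]<.03)&(q[...,1]>-.1)&(P[...,2]>.12)
        k=q[m]; print('tip',s,len(k),np.sort(k[:,1])[-6:].round(4),k[k[:,1]>-.06].mean(0).round(3))
E
python3 - <<'E'
from h import *
shot('scene','s2'); tips('s2'); p,r,o=cur(); print(p,o['t'],o['joint_velocities'].round(3))
E
```

```text
tip 1 243 [-0.0453 -0.045  -0.0449 -0.0436 -0.0417 -0.0409] [ 0.051 -0.053 -0.006]
tip -1 255 [-0.0425 -0.0424 -0.0415 -0.0409 -0.0408 -0.0398] [-0.044 -0.051 -0.002]
[ 0.55181477 -0.02896526  0.16260867] 2.6667 [ 0.006 -0.003  0.011  0.002 -0.    -0.003  0.001]
```

Call:
play_rows(
  plan=[-0.01,0.1,-0.012,0,0.005,0.005,-0.01,0.2,-0.012,0,0.005,0.005,-0.01,0.28,-0.012,0,0.005,0.005,-0.01,0.31,-0.012,0,0.005,0.005,-0.01,0.31,-0.012,0,0.005,0.005,-0.01,0.31,-0.012,0,0.005,0.005],
)

```text
t: 3.17
tcp_pos: [0.5504, -0.033, 0.1002]
tcp_rot: [-1.571, -0.0, 0.266]
contact_force: [-0.1, 0.7, 1.2]
grip_width: 0.0854
```

Run:
```python
from h import *
shot('scene','s3'); tips('s3')
rows([([*GRIP[:2],.06],Rt(CY)),([*GRIP[:2],.031],Rt(CY))])
z=np.load('pics/s3.npz'); im=z['im'][130:260,220:350,::-1]
cv2.imwrite('pics/c3.png',cv2.resize(im,None,fx=4.5,fy=4.5,interpolation=cv2.INTER_CUBIC))
```

```text
tip 1 207 [-0.0464 -0.0459 -0.0455 -0.0444 -0.043  -0.0386] [ 0.051 -0.052 -0.006]
tip -1 218 [-0.0427 -0.0419 -0.0415 -0.0412 -0.0399 -0.0399] [-0.045 -0.051 -0.002]
t 3.22 pos [ 0.5507 -0.0331  0.1006] rot [-1.571e+00 -1.000e-03  2.660e-01] q [-0.516  0.39   0.623  1.9   -0.279  0.937  0.504] F [ 0.6 -0.6  0.8]
-0, 0.203, 0.009, 0, -0.002, 0.001 
-0.001, 0.348, 0.009, 0, -0.002, 0.001
```

View pics/c3.png

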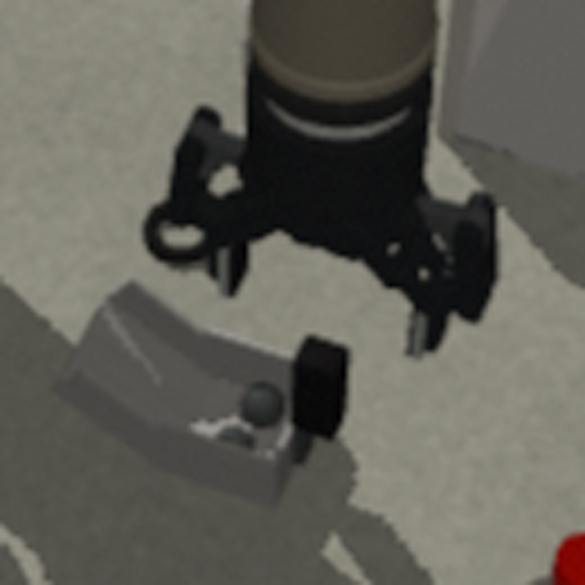

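The crop shows open fingertips at (230,295) and (415,355), straddling but still above the handle top (325,345). That is about 27 mm higher than the reported TCP implies, so I descend in stages, guided by the image.

Call:
play_rows(
  plan=[0,0.07,0.009,0,-0.002,0,0,0.14,0.009,0,-0.002,0,0,0.2,0.009,0,-0.002,0,0,0.2,0.009,0,-0.002,0,0,0.2,0.009,0,-0.002,0],
)

```text
t: 3.63
tcp_pos: [0.5491, -0.0316, 0.0594]
tcp_rot: [-1.571, 0.002, 0.267]
contact_force: [0.1, -0.6, -0.6]
grip_width: 0.0853
```

Run:
```python
from h import *
shot('scene','s4')
rows([([*GRIP[:2],.045],Rt(CY)),([*GRIP[:2],.032],Rt(CY))])
z=np.load('pics/s4.npz'); im=z['im'][140:260,220:350,::-1]
cv2.imwrite('pics/c4.png',cv2.resize(im,None,fx=4.5,fy=4.5,interpolation=cv2.INTER_CUBIC))
P=cloud('scene',z['d']);P[...,2]-=.002; p,r,o=cur(); q=r.inv().apply(P.reshape(-1,3)-p).reshape(P.shape)
for s in(1,-1):
    m=(abs(s*q[...,0]-.049)<.012)&(abs(q[...,2])<.015)&(q[...,1]>-.1)&(P[...,2]>.06); print(np.sort(q[m][:,1])[-8:].round(3))
```

```text
t 3.68 pos [ 0.5496 -0.0317  0.0599] rot [-1.571e+00  1.000e-03  2.670e-01] q [-0.49   0.444  0.593  1.934 -0.322  0.859  0.539] F [-0.2 -0.2 -0. ]
0.003, 0.074, 0.001, 0, -0, -0.001 
0.003, 0.139, 0.001, 0, -0, -0.001 
[-0.047 -0.046 -0.046 -0.045 -0.045 -0.044 -0.044 -0.041]
[-0.045 -0.044 -0.044 -0.043 -0.043 -0.042 -0.041 -0.041]
```

View pics/c4.png

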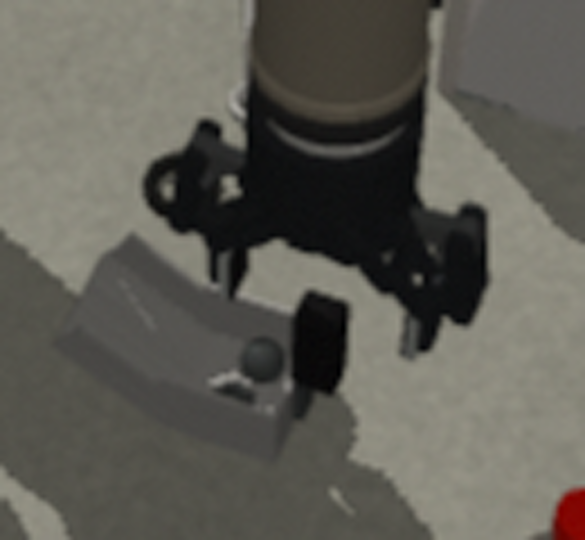

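The handle top (325,300) sits centred between the tips at (230,295) and (410,352). The tips are level with its top, which confirms the offset of about 27 mm. I descend to reported z 0.033 and then close.

Call:
play_rows(
  plan=[0.003,0.05,0,0,0,0,0.003,0.1,0,0,0,0,0.003,0.134,0,0,0,0,0.003,0.134,0,0,0,0,0.003,0.134,0,0,0,0],
)

```text
t: 4.1
tcp_pos: [0.5489, -0.0315, 0.0317]
tcp_rot: [-1.57, 0.003, 0.267]
contact_force: [-0.4, 0.2, -0.8]
grip_width: 0.0852
```

Run:
```python
from h import *
shot('scene','s5'); p,r,o=cur(); print(p,o['contact_force'].round(1))
z=np.load('pics/s5.npz'); im=z['im'][140:260,220:350,::-1]
cv2.imwrite('pics/c5.png',cv2.resize(im,None,fx=4.5,fy=4.5,interpolation=cv2.INTER_CUBIC))
```

```text
[ 0.54934585 -0.03148695  0.03210156] [-0.4 -0.1 -0.4]
```

View pics/c5.png

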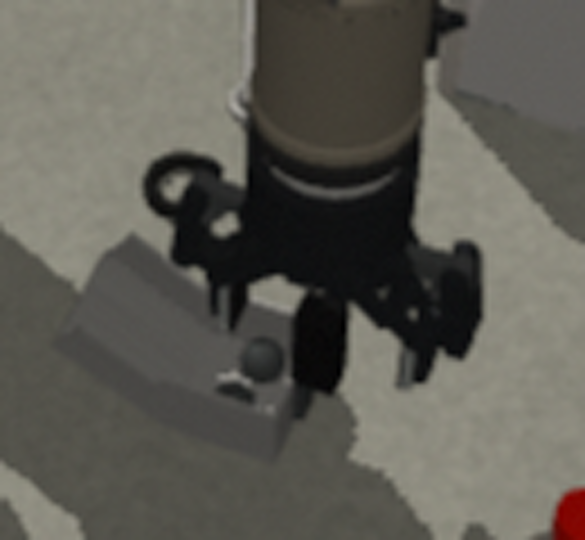

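Call:
play_rows(
  plan=[0,0,0,0,0,0,0,0,0,0,0,0,0,0,0,0,0,0,0,0,0,0,0,0,0,0,0,0,0,0,0,0,0,0,0,0,0,0,0,0,0,0,0,0,0,0,0,0,0,0,0,0,0,0,0,0,0,0,0,0],
  hand=0,
  newtons=90,
)

```text
t: 4.98
tcp_pos: [0.5494, -0.0314, 0.0328]
tcp_rot: [-1.57, 0.002, 0.267]
contact_force: [-2.7, -0.1, 6.1]
grip_width: 0.0231
```

Run:
```python
from h import *
shot('scene','s6'); p,r,o=cur(); print(p,o['tcp_rot'],o['contact_force'].round(1),o['grip_width'])
z=np.load('pics/s6.npz'); im=z['im'][140:260,220:350,::-1]
cv2.imwrite('pics/c6.png',cv2.resize(im,None,fx=4.5,fy=4.5,interpolation=cv2.INTER_CUBIC))
rows([(p+[0,0,.1],Rt(CY)),(p+[0,0,.2],Rt(CY))])
```

```text
[ 0.54945198 -0.03140012  0.03280204] [-1.57027778  0.00163048  0.26699538] [-2.4  0.1  5.6] 0.02329181657217391
t 5.03 pos [ 0.5495 -0.0314  0.0328] rot [-1.57   0.002  0.267] q [-0.469  0.483  0.57   1.95  -0.354  0.809  0.564] F [-2.4  0.1  5.6]
-0.001, -0.5, 0, -0.001, -0, -0.002 
-0.002, -1, 0.001, -0.001, -0, -0.002
```

View pics/c6.png

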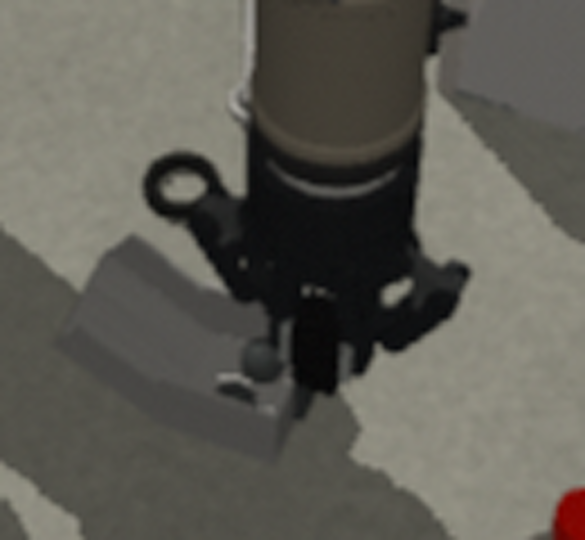

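Gripped at 23.2 mm opening, with pads on both sides of the handle at (315,345). I lift gently and keep it level.

Call:
play_rows(
  plan=[0,-0.02,0,0,0,0,0,-0.06,0,0,0,0,0,-0.12,0,0,0,0,0,-0.2,0,0,0,0,0,-0.29,0,0,0,0,0,-0.39,0,0,0,0,0,-0.5,0,0,0,0,0,-0.61,0,0,0,0,0,-0.71,0,0,0,0,0,-0.8,0,0,0,0,0,-0.88,0,0,0,0,0,-0.94,0,0,0,0,0,-0.98,0,0,0,0,0,-1,0,0,0,0,0,-1,0,0,0,0],
)

```text
t: 6.28
tcp_pos: [0.5501, -0.0313, 0.233]
tcp_rot: [-1.571, 0.0, 0.267]
contact_force: [-0.3, -0.0, -3.9]
grip_width: 0.0227
```

Run:
```python
from h import *
shot('scene','s7');shot('top','t7')
p,r,o=cur(); print(p,o['grip_width'])
rows([([.60,.14,.30],Rt(14))])
for n,f in(('scene','s7'),('top','t7')):
    P=cloud(n,np.load('pics/%s.npz'%f)['d']); P[...,2]-=.002*(n=='scene')
    q=r.inv().apply(P.reshape(-1,3)-p)
    m=(q[:,0]>-.16)&(q[:,0]<-.03)&(abs(q[:,2])<.05)&(q[:,1]>-.03)&(q[:,1]<.06); k=q[m]
    print(n,len(k),np.percentile(k,[1,50,99],axis=0).round(4).tolist())
```

```text
[ 0.54924681 -0.03122385  0.23161068] 0.023086312080453614
t 6.38 pos [ 0.5492 -0.0312  0.2316] rot [-1.57   0.003  0.267] q [-0.588  0.245  0.68   1.753 -0.164  1.204  0.405] F [ 0.  -0.2 -3.3]
0.47, -0.343, 0.759, -0, 0.029, -0.004 
scene 1904 [[-0.1273, -0.027, -0.0327], [-0.0804, 0.0029, 0.0088], [-0.0311, 0.0301, 0.032]]
top 305 [[-0.1304, -0.028, -0.0324], [-0.112, -0.0066, -0.0267], [-0.0737, 0.0184, -0.0095]]
```

View pics/s7.png

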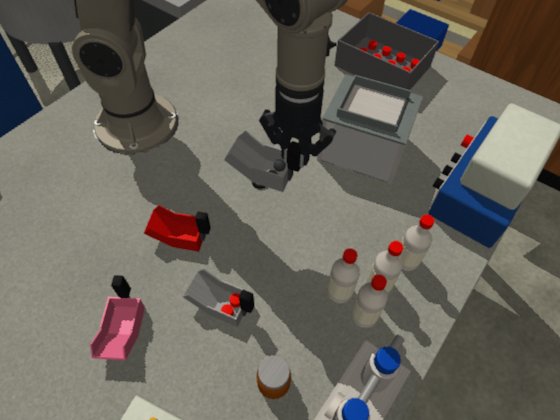

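Cup is up level with both balls: load 3.4 N matches 0.36 kg, and lip and underside are where the geometry predicts in the tool frame. Before pouring, I fit a quick kinematic model to the logged joint/TCP pairs to check that the tipped pose is within the joint ranges.

```bash
cat > kin.py <<'E'
from h import *
from scipy.optimize import least_squares
LO=np.array([-2.82,-.49,-1.37,0,-1.36,.23,-2.94]);HI=np.array([2.82,2.23,1.46,2.46,4.5,2,2.94])
D=[([-1.365,.399,.045,1.538,-.019,1.207,-.051],[.1949,.6195,.2039]),([-1.226,.126,.175,1.656,-.019,1.36,-.06],[.2944,.4466,.3124]),
([-1.020,.001,.366,1.795,0,1.347,-.025],[.3983,.2523,.3087]),([-.789,.108,.578,1.857,-.062,1.198,.164],[.4896,.0848,.2388]),
([-.556,.312,.652,1.84,-.218,1.057,.452],[.5517,-.0285,.1624]),([-.516,.39,.623,1.9,-.279,.937,.504],[.5507,-.0331,.1006]),
([-.49,.444,.593,1.934,-.322,.859,.539],[.5496,-.0317,.0599]),([-.469,.483,.57,1.95,-.354,.809,.564],[.5495,-.0314,.0328]),([-.588,.245,.68,1.753,-.164,1.204,.405],[.5492,-.0312,.2316])]
def chain(q):
    f=[R.identity()]
    for i in range(7): f.append(f[-1]*R.from_euler('y' if i%2 else 'z',q[i] if i%2 else -q[i]))
    return f
ez=[0,0,1];ex=[1,0,0]
def cols(q):
    f=chain(q); return np.stack([f[0].apply(ez),f[2].apply(ez),f[2].apply(ex),f[4].apply(ez),f[4].apply(ex),f[6].apply(ez),f[6].apply(ex)],1)
A=np.vstack([cols(q) for q,_ in D]);b=np.hstack([p for _,p in D])
lam=.003; c=np.linalg.solve(A.T@A+lam**2*np.eye(7),A.T@b)
ROT=None
def fk(q):
    f=chain(q); return cols(q)@c, f[7]
# tool fixed rot: tool y = link z
T=R.from_matrix(np.stack([[ -1,0,0],[0,0,1],[0,1,0]],1))
def ik(p,r,q0):
    def e(q):
        P,F=fk(q); return np.r_[(P-p)*10,3*((F*TT).inv()*r).as_rotvec(),.02*(q-q0)]
    s=least_squares(e,np.clip(q0,LO+.01,HI-.01),bounds=(LO,HI)); P,F=fk(s.x); return s.x,np.linalg.norm(P-p),np.degrees(((F*TT).inv()*r).magnitude())
p,r,o=cur(); TT=fk(o['joint_pos'])[1].inv()*r
if __name__=='__main__':
    print(c.round(3),'res',abs(A@c-b).max().round(4),'T',TT.as_matrix().round(2).tolist())
E
python3 kin.py
```

```text
[ 1.549  0.545 -0.071  0.518  0.008  1.668 -0.028] res 0.0383 T [[-1.0, 0.0, 0.0], [0.0, -0.0, 1.0], [0.0, 1.0, 0.0]]
```

Run:
```python
from kin import *
for full in(0,1):
    def C(q):
        f=chain(q)
        L=[f[0].apply(ez)]
        for i in(2,4,6):
            L+= [f[i].apply(ez),f[i].apply(ex)]+([f[i].apply([0,1,0])] if full else [])
        return np.stack(L,1)
    A=np.vstack([C(q) for q,_ in D])
    print(np.linalg.svd(A)[1].round(4)); 
    cc=np.linalg.lstsq(A,b,rcond=3e-3)[0]; print(cc.round(3),np.abs(A@cc-b).reshape(-1,3).max(0))
    print((A@cc-b).reshape(-1,3).round(4)[:4])
```

```text
[5.9600e+00 4.9944e+00 1.4214e+00 5.5040e-01 4.0390e-01 2.1960e-01
 5.4000e-03]
[-0.061  0.547 -0.072  0.518  0.007  0.062 -0.027] [0.03732494 0.01514218 0.0137816 ]
[[-0.0373  0.0151  0.0138]
 [-0.0292  0.0117  0.0024]
 [-0.015   0.0093 -0.0066]
 [-0.0017  0.0015 -0.0065]]
[5.9690e+00 5.1611e+00 5.1364e+00 7.5100e-01 6.4810e-01 4.4270e-01
 3.8610e-01 1.3140e-01 6.9500e-02 5.2000e-03]
[-0.053  0.523  0.001 -0.012  0.476 -0.001 -0.03   0.055  0.    -0.001] [0.00156854 0.00091165 0.0002559 ]
[[ 0.0005  0.0002 -0.0001]
 [-0.0006 -0.0002  0.0001]
 [-0.0001 -0.0001  0.    ]
 [ 0.0005  0.0004 -0.0001]]
```

```bash
cat > kin2.py <<'E'
from kin import *
ey=[0,1,0]
def mk(h):
    C=lambda q:(lambda f: h*np.array(ez)+f[2].apply([.001,-.012,.523])+f[4].apply([-.001,-.03,.476])+f[6].apply([0,0,h+.108]))(chain(q))
    return C
def plan_pose(lx,lz,tip,yaw=PY,ly=0):
    Y=R.from_euler('z',yaw,degrees=True); lip=PORT+Y.apply([lx,ly,lz])
    r=R.from_euler('z',yaw,degrees=True)*R.from_euler('y',-tip,degrees=True)
    return lip+r.apply([.131,0,-.010]), Rt(yaw,tip)
def ik2(C,p,r,q0):
    def e(q): return np.r_[(C(q)-p)*10,3*((chain(q)[7]*TT).inv()*r).as_rotvec(),.02*(q-q0)]
    s=least_squares(e,np.clip(q0,LO+.01,HI-.01),bounds=(LO,HI)); return s.x,np.linalg.norm(C(s.x)-p)*1e3,np.degrees(((chain(s.x)[7]*TT).inv()*r).magnitude())
WP=[(-.035,.11,0),(-.035,.06,30),(-.033,.02,40),(-.03,-.02,50),(-.03,-.04,63),(-.03,-.045,66)]
if __name__=='__main__':
    for h in(.2,.27,.34):
        C=mk(h); q=cur()[2]['joint_pos']
        for w in WP:
            P,r=plan_pose(*w); q,ep,er=ik2(C,P,r,q); print(h,w,P.round(3),q.round(2),'%.1f %.2f'%(ep,er))
E
python3 kin2.py
```

```text
0.2 (-0.035, 0.11, 0) [0.644 0.322 0.25 ] [-0.87  0.56  0.57  1.29 -0.3   1.37 -0.07] 0.0 0.00
0.2 (-0.035, 0.06, 30) [0.632 0.319 0.267] [-1.14  0.26  0.66  1.75 -0.01  0.68 -0.3 ] 0.0 0.01
0.2 (-0.033, 0.02, 40) [0.622 0.317 0.247] [-1.33  0.23  0.8   1.93  0.17  0.4  -0.5 ] 0.0 0.00
0.2 (-0.03, -0.02, 50) [0.611 0.314 0.224] [-1.27  0.19  0.65  2.09  1.2   0.23 -1.53] 0.1 0.04
0.2 (-0.03, -0.04, 63) [0.588 0.309 0.222] [-1.11  0.17  0.39  2.26  2.18  0.49 -2.54] 0.0 0.02
0.2 (-0.03, -0.045, 66) [0.582 0.307 0.221] [-1.11  0.18  0.37  2.3   2.27  0.58 -2.65] 0.0 0.00
0.27 (-0.035, 0.11, 0) [0.644 0.322 0.25 ] [-0.87  0.56  0.57  1.29 -0.3   1.37 -0.07] 0.0 0.00
0.27 (-0.035, 0.06, 30) [0.632 0.319 0.267] [-1.17  0.2   0.62  1.83  0.09  0.66 -0.41] 0.0 0.01
0.27 (-0.033, 0.02, 40) [0.622 0.317 0.247] [-1.39  0.15  0.78  2.03  0.43  0.39 -0.76] 0.0 0.01
0.27 (-0.03, -0.02, 50) [0.611 0.314 0.224] [-1.43  0.14  0.75  2.22  1.5   0.28 -1.87] 0.1 0.04
0.27 (-0.03, -0.04, 63) [0.588 0.309 0.222] [-1.34  0.17  0.53  2.41  2.24  0.6  -2.7 ] 0.0 0.01
0.27 (-0.03, -0.045, 66) [0.582 0.307 0.221] [-1.33  0.2   0.51  2.45  2.31  0.69 -2.81] 0.0 0.00
0.34 (-0.035, 0.11, 0) [0.644 0.322 0.25 ] [-0.87  0.56  0.57  1.29 -0.3   1.37 -0.07] 0.0 0.00
0.34 (-0.035, 0.06, 30) [0.632 0.319 0.267] [-1.16  0.13  0.55  1.91  0.21  0.64 -0.53] 0.0 0.01
0.34 (-0.033, 0.02, 40) [0.622 0.317 0.247] [-1.27  0.06  0.57  2.14  0.72  0.41 -1.06] 0.0 0.01
0.34 (-0.03, -0.02, 50) [0.611 0.314 0.224] [-1.28  0.07  0.48  2.34  1.67  0.4  -2.08] 0.1 0.03
0.34 (-0.03, -0.04, 63) [0.588 0.309 0.222] [ 0.24  0.45 -1.37  2.46  2.    1.14 -2.33] 9.2 2.23
0.34 (-0.03, -0.045, 66) [0.582 0.307 0.221] [ 0.16  0.54 -1.37  2.46  2.    1.3  -2.34] 16.7 4.02
```

The current grasp, tool vertical at pick-up, would put the pour near the q4/q6 limits. A better plan is to set the cup back down and regrasp with the tool leaned about 30° toward the robot and the jaws closing across y. I check that with the model first.

```bash
cat > kin3.py <<'E'
from kin2 import *
# tool rot for lean grasp: cup rotation * lean * base ; sgn = quarter turn direction about tool axis
def Rl(yaw,tip,a,s):
    return R.from_euler('z',yaw,degrees=True)*R.from_euler('y',-(tip-a),degrees=True)*R.from_euler('x',-90,degrees=True)*R.from_euler('y',90*s,degrees=True)
GO=.042 # grip behind reported TCP
def tcp_from_grip(g,rt): return g+rt.apply([0,GO,0])
def pour(lx,lz,tip,a,s,yaw=PY,ly=0,gd=None):
    Y=R.from_euler('z',yaw,degrees=True); Yp=R.from_euler('z',PY,degrees=True)
    lip=PORT+Yp.apply([lx,ly,lz]); r=Y*R.from_euler('y',-tip,degrees=True)
    g=lip+r.apply([.131,0,.032+ .004]); rt=Rl(yaw,tip,a,s); return tcp_from_grip(g,rt),rt
if __name__=='__main__':
  for a in(25,35):
   for s in(1,-1):
    for h in(.2,.34):
        C=mk(h); q=cur()[2]['joint_pos'].copy(); q[6]-=s*1.57
        L=[('hi',tcp_from_grip(GRIP+[0,0,.15],Rl(CY,0,a,s)),Rl(CY,0,a,s)),('grasp',tcp_from_grip(GRIP+[0,0,.004],Rl(CY,0,a,s)),Rl(CY,0,a,s)),('carry',tcp_from_grip(GRIP+[0,0,.2],Rl(CY,0,a,s)),Rl(CY,0,a,s)),('mid',tcp_from_grip(GRIP+[.05,.15,.25],Rl(CY,10,a,s)),Rl(CY,10,a,s))]
        for w in[(-.035,.08,25),(-.033,.02,40),(-.03,-.02,50),(-.03,-.04,63),(-.03,-.045,66)]: L.append((w,*pour(*w,a,s)))
        for n,P,r in L:
            q,ep,er=ik2(C,P,r,q); print(a,s,h,n,P.round(3),q.round(2),'%.1f %.2f'%(ep,er))
E
python3 kin3.py
```

```text
25 1 0.2 hi [ 0.533 -0.036  0.187] [-0.51  0.53  0.65  1.58 -0.14  1.54 -1.14] 0.0 0.00
25 1 0.2 grasp [ 0.533 -0.036  0.041] [-0.47  0.69  0.58  1.69 -0.22  1.28 -1.11] 0.0 0.00
25 1 0.2 carry [ 0.533 -0.036  0.237] [-0.51  0.48  0.65  1.52 -0.12  1.63 -1.15] 0.0 0.00
25 1 0.2 mid [0.59  0.116 0.284] [-0.66  0.48  0.61  1.37 -0.22  1.63 -1.36] 0.0 0.00
25 1 0.2 (-0.035, 0.08, 25) [0.617 0.316 0.276] [-0.9   0.49  0.57  1.33 -0.27  1.39 -1.67] 0.0 0.00
25 1 0.2 (-0.033, 0.02, 40) [0.604 0.313 0.241] [-1.04  0.34  0.6   1.63 -0.15  0.97 -1.75] 0.0 0.00
25 1 0.2 (-0.03, -0.02, 50) [0.594 0.31  0.215] [-1.15  0.27  0.64  1.83 -0.04  0.68 -1.87] 0.0 0.00
25 1 0.2 (-0.03, -0.04, 63) [0.573 0.305 0.21 ] [-1.47  0.19  0.89  2.05  0.26  0.36 -2.18] 0.0 0.01
25 1 0.2 (-0.03, -0.045, 66) [0.568 0.304 0.208] [-1.59  0.2   1.01  2.1   0.34  0.29 -2.28] 0.0 0.00
25 1 0.34 hi [ 0.533 -0.036  0.187] [-0.46  0.64  0.61  1.44 -0.19  1.58 -1.14] 0.0 0.00
25 1 0.34 grasp [ 0.533 -0.036  0.041] [-0.44  0.78  0.56  1.54 -0.25  1.34 -1.13] 0.0 0.00
25 1 0.34 carry [ 0.533 -0.036  0.237] [-0.47  0.6   0.62
[... 5167 characters left out ...]
.00
35 -1 0.34 carry [ 0.527 -0.038  0.241] [-0.42  0.73  0.6   1.24 -0.15  1.85  2.  ] 0.0 0.00
35 -1 0.34 mid [0.583 0.114 0.287] [-0.56  0.7   0.58  1.09 -0.27  1.87  1.8 ] 0.0 0.00
35 -1 0.34 (-0.035, 0.08, 25) [0.61  0.314 0.277] [-0.81  0.64  0.56  1.13 -0.34  1.64  1.51] 0.0 0.00
35 -1 0.34 (-0.033, 0.02, 40) [0.597 0.311 0.24 ] [-0.99  0.4   0.59  1.54 -0.22  1.18  1.44] 0.0 0.00
35 -1 0.34 (-0.03, -0.02, 50) [0.587 0.308 0.213] [-1.11  0.27  0.61  1.8  -0.1   0.87  1.32] 0.0 0.00
35 -1 0.34 (-0.03, -0.04, 63) [0.567 0.304 0.206] [-1.28  0.09  0.61  2.08  0.29  0.56  0.91] 0.0 0.01
35 -1 0.34 (-0.03, -0.045, 66) [0.562 0.302 0.203] [-1.32  0.05  0.61  2.15  0.44  0.5   0.75] 0.0 0.00
```

A lean of 35° with the jaws across y (s=-1) keeps all joints mid-range. I set the cup back down gently and level.

Call:
play_rows(
  plan=[0,0.02,0,0,0,0,0,0.08,0,0,0,0,0,0.16,0,0,0,0,0,0.26,0,0,0,0,0,0.37,0,0,0,0,0,0.48,0,0,0,0,0,0.59,0,0,0,0,0,0.69,0,0,0,0,0,0.78,0,0,0,0,0,0.85,0,0,0,0,0,0.91,0,0,0,0,0,0.95,0,0,0,0,0,0.97,0,0,0,0,0,0.985,0,0,0,0,0,0.99,0,0,0,0,0,0.99,0,0,0,0,0,0.99,0,0,0,0],
)

```text
t: 7.8
tcp_pos: [0.5502, -0.0314, 0.035]
tcp_rot: [-1.571, 0.0, 0.267]
contact_force: [-0.1, 0.4, -4.4]
grip_width: 0.0232
```

Run:
```python
from h import *
p,r,o=cur(); print(p,o['contact_force'].round(1),o['t'])
```

```text
[ 0.55016182 -0.03136456  0.03503003] [-0.1  0.4 -4.4] 7.8
```

Call:
play_rows(
  plan=[0,0.004,0,0,0,0,0,0.008,0,0,0,0,0,0.01,0,0,0,0,0,0.01,0,0,0,0],
)

```text
t: 8.13
tcp_pos: [0.5499, -0.0313, 0.0329]
tcp_rot: [-1.57, 0.001, 0.267]
contact_force: [-1.1, 0.7, -0.9]
grip_width: 0.0226
```

Call:
play_rows(
  plan=[0,0,0,0,0,0,0,0,0,0,0,0,0,0,0,0,0,0,0,0,0,0,0,0,0,0,0,0,0,0,0,0,0,0,0,0,0,0,0,0,0,0,0,0,0,0,0,0],
  hand=1,
)

```text
t: 8.8
tcp_pos: [0.5496, -0.0313, 0.0324]
tcp_rot: [-1.571, 0.001, 0.267]
contact_force: [-0.6, 0.5, -0.1]
grip_width: 0.085
```

Run:
```python
from h import *
shot('scene','s8'); p,r,o=cur(); print(p,o['contact_force'].round(1),o['grip_width'])
z=np.load('pics/s8.npz'); im=z['im'][140:260,220:350,::-1]
cv2.imwrite('pics/c8.png',cv2.resize(im,None,fx=4.5,fy=4.5,interpolation=cv2.INTER_CUBIC))
rows([(p+[0,0,.13],Rt(CY))])
```

```text
[ 0.54954008 -0.03135914  0.0323948 ] [-0.3  0.2 -1. ] 0.08554133350845489
t 8.85 pos [ 0.5495 -0.0314  0.0324] rot [-1.571e+00  1.000e-03  2.670e-01] q [-0.472  0.485  0.573  1.951 -0.357  0.808  0.566] F [-0.3  0.2 -1. ]
-0.001, -0.65, 0, -0, -0, -0.002
```

View pics/c8.png

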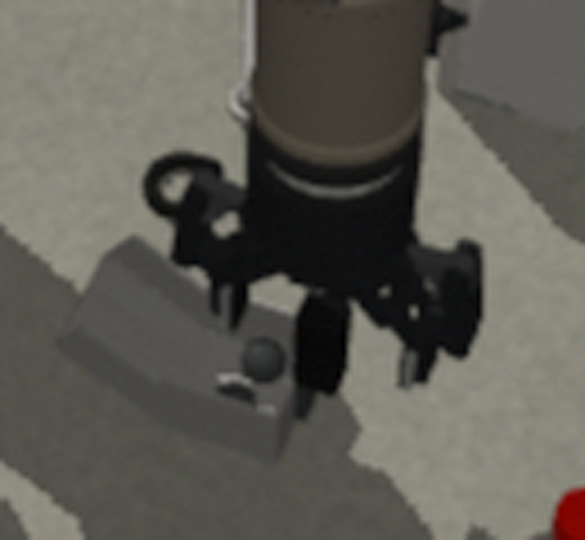

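Call:
play_rows(
  plan=[0,-0.1,0,0,0,0,0,-0.25,0,0,0,0,0,-0.42,0,0,0,0,0,-0.58,0,0,0,0,0,-0.68,0,0,0,0,0,-0.7,0,0,0,0],
)

```text
t: 9.35
tcp_pos: [0.5525, -0.0317, 0.1766]
tcp_rot: [-1.572, -0.006, 0.267]
contact_force: [1.6, -0.4, -0.1]
grip_width: 0.0855
```

Run:
```python
from kin3 import *
rA=Rl(CY,0,8,-.5); rA2=Rl(CY,0,17,-.98)
rows([([.545,-.033,.185],rA),([.535,-.036,.19],rA2)])
```

```text
t 9.35 pos [ 0.5525 -0.0317  0.1766] rot [-1.572 -0.006  0.267] q [-0.569  0.3    0.671  1.823 -0.211  1.084  0.446] F [ 1.6 -0.4 -0.1]
-0.038, -0.042, 0.004, 0.074, -0.999, 0.176 
-0.09, -0.068, 0.003, 0.297, -1.944, 0.305   OUT
```

Call:
play_rows(
  plan=[-0.038,-0.06,0,0.07,-0.99,0.17,-0.038,-0.06,0,0.07,-0.99,0.17,-0.038,-0.06,0,0.07,-0.99,0.17,-0.038,-0.06,0,0.07,-0.99,0.17,-0.038,-0.06,0,0.07,-0.99,0.17,-0.038,-0.06,0,0.07,-0.99,0.17,-0.038,-0.06,0,0.07,-0.99,0.17,-0.038,-0.06,0,0.07,-0.99,0.17],
)

```text
t: 10.02
tcp_pos: [0.5421, -0.0328, 0.1831]
tcp_rot: [-1.468, 0.102, 1.053]
contact_force: [-0.3, -0.1, -0.2]
grip_width: 0.0857
```

Run:
```python
from kin3 import *
r=Rl(CY,0,35,-1)
rows([(tcp_from_grip(GRIP+[0,0,.15],r),r),(tcp_from_grip(GRIP+[0,0,.15],r),Rl(CY,0,30,-.95))])
```

```text
t 10.02 pos [ 0.5421 -0.0328  0.1831] rot [-1.468  0.102  1.053] q [-0.446  0.354  0.52   1.72  -0.135  1.252  1.157] F [-0.3 -0.1 -0.2]
-0.063, -0.026, 0.056, 0.562, -0.988, 0.236 
-0.063, -0.026, 0.056, 0.447, -0.895, 0.208
```

Call:
play_rows(
  plan=[-0.063,-0.026,0.056,0.56,-0.988,0.236,-0.063,-0.026,0.056,0.56,-0.988,0.236,-0.063,-0.026,0.056,0.56,-0.988,0.236,-0.063,-0.026,0.056,0.56,-0.988,0.236,-0.063,-0.026,0.056,0.56,-0.988,0.236,-0.063,-0.026,0.056,0.56,-0.988,0.236,-0.063,-0.026,0.056,0.56,-0.988,0.236,-0.063,-0.026,0.056,0.56,-0.988,0.236,-0.063,-0.026,0.056,0.56,-0.988,0.236,-0.063,-0.026,0.056,0.56,-0.988,0.236],
)

```text
t: 10.85
tcp_pos: [0.5269, -0.0384, 0.1911]
tcp_rot: [-0.962, 0.002, 1.836]
contact_force: [0.9, -0.2, -0.3]
grip_width: 0.0853
```

Run:
```python
from kin3 import *
shot('scene','s9'); shot('top','t9')
r=Rl(CY,0,35,-1)
rows([(tcp_from_grip(GRIP+[0,0,.15],r),r),(tcp_from_grip(GRIP+[0,0,.05],r),r)])
q=cur()[2]['joint_pos'];p=cur()[0]; 
for h in np.arange(.15,.45,.05): print(round(h,2),(mk(h)(q)-p).round(4))
# handle now
for n,f in(('scene','s9'),('top','t9')):
    P=cloud(n,np.load('pics/%s.npz'%f)['d']); P[...,2]-=.002*(n=='scene')
    m=(abs(P[...,0]-.55)<.03)&(abs(P[...,1]+.032)<.03)&(P[...,2]>.1)&(P[...,2]<.112); print(n,m.sum(),cv2.minAreaRect(P[m][:,:2].astype(np.float32)) if m.sum()>5 else '')
z=np.load('pics/s9.npz'); im=z['im'][120:250,220:350,::-1]
cv2.imwrite('pics/c9.png',cv2.resize(im,None,fx=4.5,fy=4.5,interpolation=cv2.INTER_CUBIC))
```

```text
t 10.95 pos [ 0.5269 -0.0391  0.1922] rot [-0.964  0.002  1.835] q [-0.303  0.619  0.348  1.415 -0.023  1.722  1.882] F [ 0.5 -0.5 -0.1]
0.006, 0.005, -0.006, 0.005, -0.005, -0 
0.008, 0.416, -0.291, 0.005, -0.005, -0 
0.15 [ 0.0586  0.0172 -0.0183]
0.2 [ 0.0311  0.0097 -0.0094]
0.25 [ 0.0036  0.0021 -0.0005]
0.3 [-0.0239 -0.0054  0.0084]
0.35 [-0.0514 -0.0129  0.0174]
0.4 [-0.0789 -0.0205  0.0263]
0.45 [-0.1064 -0.028   0.0352]
scene 93 ((0.5514877438545227, -0.03115563653409481), (0.02346775494515896, 0.02123604342341423), 18.300670623779297)
top 107 ((0.5503524541854858, -0.03130941465497017), (0.02359168976545334, 0.019681917503476143), 14.29692554473877)
```

View pics/c9.png

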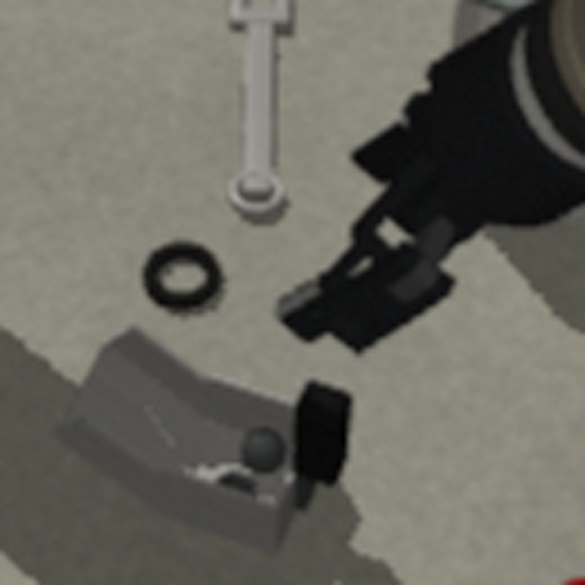

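Run:
```python
from h import *
p,r,o=cur()
for n,f in(('scene','s9'),('top','t9')):
    P=cloud(n,np.load('pics/%s.npz'%f)['d']); P[...,2]-=.002*(n=='scene')
    q=r.inv().apply(P.reshape(-1,3)-p); m=(P.reshape(-1,3)[:,2]>.115)
    for s in(1,-1):
        k=q[m&(abs(s*q[:,0]-.05)<.025)&(abs(q[:,2])<.03)&(q[:,1]>-.1)&(q[:,1]<.03)]
        if len(k): print(n,s,len(k),np.sort(k[:,1])[-6:].round(3),k[k[:,1]>-.06].min(0).round(3),k[k[:,1]>-.06].max(0).round(3))
```

```text
scene 1 161 [-0.041 -0.04  -0.04  -0.04  -0.04  -0.04 ] [ 0.043 -0.06  -0.012] [ 0.051 -0.04   0.009]
scene -1 255 [-0.045 -0.045 -0.044 -0.044 -0.041 -0.04 ] [-0.056 -0.06  -0.009] [-0.041 -0.04   0.01 ]
top 1 326 [-0.046 -0.046 -0.045 -0.044 -0.044 -0.043] [ 0.043 -0.06  -0.007] [ 0.057 -0.043  0.011]
top -1 363 [-0.044 -0.044 -0.043 -0.042 -0.041 -0.041] [-0.055 -0.06  -0.013] [-0.042 -0.041  0.011]
```

The offset holds in both cameras and in the leaned pose: fingertips sit 40 mm behind the reported TCP, rigid with the tool. The crop shows the cup undisturbed, with both balls at (263,450) and (238,480). Now the leaned approach.

```bash
sed -i 's/^GRIP=.*/GRIP=np.array([.5507,-.0313,.075]); GC=.046/' h.py
python3 - <<'E'
from kin3 import *
r=Rl(CY,0,35,-1)
for off in(.15,.05,0):
    g=GRIP+[0,0,.005]; rows([(g+r.apply([0,GC-off,0]),r)])
E
```

```text
Traceback (most recent call last):
NameError: name 'CY' is not defined. Did you mean: 'PY'?
```

```bash
sed -i 's/^GRIP=.*/GRIP=np.array([.5507,-.0313,.075]); GC=.046; CY=15.3/' h.py
python3 - <<'E'
from kin3 import *
r=Rl(CY,0,35,-1)
for off in(.08,.05,0):
    g=GRIP+[0,0,.005]; rows([(g+r.apply([0,GC-off,0]),r)])
E
```

```text
t 10.95 pos [ 0.5269 -0.0391  0.1922] rot [-0.964  0.002  1.835] q [-0.303  0.619  0.348  1.415 -0.023  1.722  1.882] F [ 0.5 -0.5 -0.1]
0.008, 0.219, -0.423, 0.005, -0.005, -0 
t 10.95 pos [ 0.5269 -0.0391  0.1922] rot [-0.964  0.002  1.835] q [-0.303  0.619  0.348  1.415 -0.023  1.722  1.882] F [ 0.5 -0.5 -0.1]
0.008, 0.369, -0.423, 0.005, -0.005, -0 
t 10.95 pos [ 0.5269 -0.0391  0.1922] rot [-0.964  0.002  1.835] q [-0.303  0.619  0.348  1.415 -0.023  1.722  1.882] F [ 0.5 -0.5 -0.1]
0.008, 0.619, -0.422, 0.005, -0.005, -0
```

Call:
play_rows(
  plan=[0.002,0.05,-0.1,0.005,-0.005,0,0.004,0.12,-0.25,0.005,-0.005,0,0.006,0.2,-0.38,0.005,-0.005,0,0.008,0.26,-0.423,0.005,-0.005,0,0.008,0.36,-0.423,0.005,-0.005,0,0.008,0.44,-0.423,0.005,-0.005,0,0.008,0.48,-0.423,0.005,-0.005,0,0.008,0.48,-0.423,0.005,-0.005,0,0.008,0.48,-0.423,0.005,-0.005,0],
)

```text
t: 11.7
tcp_pos: [0.5411, -0.0335, 0.0658]
tcp_rot: [-0.96, -0.0, 1.839]
contact_force: [-0.3, 0.6, 0.5]
grip_width: 0.0851
```

Run:
```python
from kin3 import *
shot('scene','s10')
r=Rl(CY,0,35,-1)
g=GRIP+[0,0,.005]; rows([(g+r.apply([0,GC,0]),r)])
z=np.load('pics/s10.npz'); im=z['im'][120:250,220:350,::-1]
cv2.imwrite('pics/c10.png',cv2.resize(im,None,fx=4.5,fy=4.5,interpolation=cv2.INTER_CUBIC))
```

```text
t 11.75 pos [ 0.5419 -0.0333  0.066 ] rot [-0.962 -0.     1.84 ] q [-0.288  0.77   0.319  1.455 -0.061  1.537  1.873] F [-0.2  0.7  1.1]
-0.002, 0.147, 0.003, 0.002, 0.002, -0.001
```

View pics/c10.png

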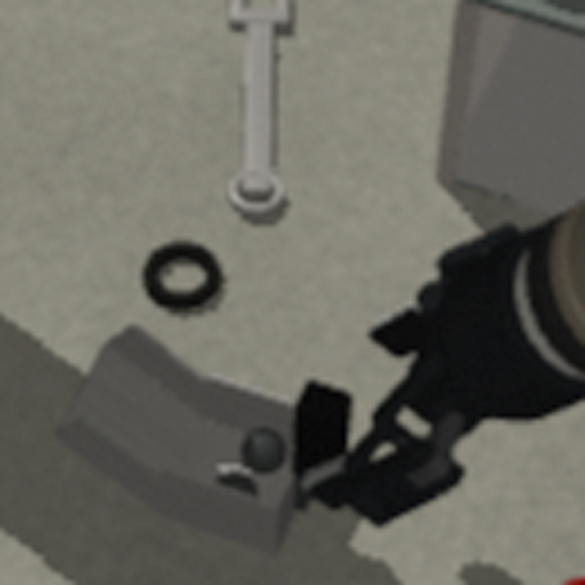

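The near finger is at (330,480), beside the handle; no contact. I advance the last 29 mm and close.

Call:
play_rows(
  plan=[-0.002,0.05,0.003,0,0,0,-0.002,0.1,0.003,0,0,0,-0.002,0.14,0.003,0,0,0,-0.002,0.145,0.003,0,0,0,-0.002,0.145,0.003,0,0,0],
)

```text
t: 12.17
tcp_pos: [0.5237, -0.0382, 0.0409]
tcp_rot: [-0.958, -0.001, 1.84]
contact_force: [0.5, 0.9, -0.6]
grip_width: 0.0856
```

Call:
play_rows(
  plan=[0,0,0,0,0,0,0,0,0,0,0,0,0,0,0,0,0,0,0,0,0,0,0,0,0,0,0,0,0,0,0,0,0,0,0,0,0,0,0,0,0,0,0,0,0,0,0,0,0,0,0,0,0,0,0,0,0,0,0,0],
  hand=0,
  newtons=120,
)

```text
t: 13.0
tcp_pos: [0.5251, -0.0383, 0.0416]
tcp_rot: [-0.96, -0.0, 1.841]
contact_force: [1.0, -0.5, 1.7]
grip_width: 0.0185
```

Run:
```python
from kin3 import *
shot('scene','s11')
p,r,o=cur(); print(o['grip_width'],'grip in tool',r.inv().apply(GRIP-p).round(4))
rows([(p+[0,0,.2],r)])
z=np.load('pics/s11.npz'); im=z['im'][120:250,220:350,::-1]
cv2.imwrite('pics/c11.png',cv2.resize(im,None,fx=4.5,fy=4.5,interpolation=cv2.INTER_CUBIC))
```

```text
0.018461462273305293 grip in tool [-0.0001 -0.0425 -0.0026]
t 13.05 pos [ 0.5251 -0.0382  0.0417] rot [-0.96 -0.    1.84] q [-0.287  0.774  0.316  1.514 -0.061  1.476  1.875] F [ 1.  -0.5  3. ]
0, -0.819, 0.573, 0, 0, 0
```

View pics/c11.png

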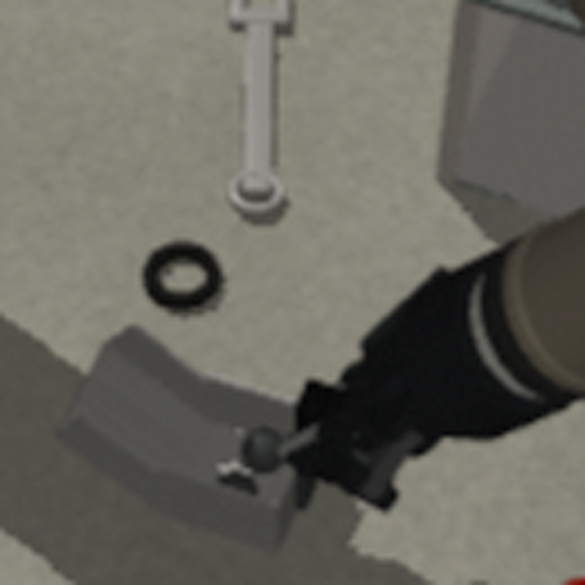

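Call:
play_rows(
  plan=[0,-0.02,0.014,0,0,0,0,-0.06,0.042,0,0,0,0,-0.12,0.084,0,0,0,0,-0.2,0.14,0,0,0,0,-0.29,0.203,0,0,0,0,-0.38,0.266,0,0,0,0,-0.47,0.329,0,0,0,0,-0.56,0.392,0,0,0,0,-0.64,0.448,0,0,0,0,-0.71,0.497,0,0,0,0,-0.76,0.532,0,0,0,0,-0.8,0.56,0,0,0,0,-0.82,0.573,0,0,0,0,-0.82,0.573,0,0,0],
)

```text
t: 14.22
tcp_pos: [0.5253, -0.0382, 0.2423]
tcp_rot: [-0.961, -0.001, 1.84]
contact_force: [0.3, -0.0, -5.4]
grip_width: 0.0188
```

```bash
cat >> kin3.py <<'E'
GT=np.array([0,-.0425,-.0026])
def tcp_lip(lx,lz,tip,yaw=PY,ly=0,a=35,s=-1,slip=0):
    # lip point target in port axes; slip = cup tip relative to nominal (deg)
    Y=R.from_euler('z',yaw,degrees=True); Yp=R.from_euler('z',PY,degrees=True)
    lip=PORT+Yp.apply([lx,ly,lz]); g=lip+(Y*R.from_euler('y',-tip,degrees=True)).apply([.131,0,.032])
    rt=Rl(yaw,tip-slip,a,s); return g-rt.apply(GT),rt
def cupcheck(n,f,slip=0,a=35,s=-1):
    # points in cup frame (origin grip, -x to lip)
    p,r,o=cur(); g=p+r.apply(GT); rc=r*Rl(0,0,a,s).inv()
    P=cloud(n,np.load('pics/%s.npz'%f)['d']).reshape(-1,3); P[:,2]-=.002*(n=='scene')
    q=rc.inv().apply(P-g); return q[(q[:,0]>-.16)&(q[:,0]<.03)&(abs(q[:,1])<.05)&(q[:,2]>-.1)&(q[:,2]<-.015)],P
E
python3 - <<'E'
from kin3 import *
shot('scene','s12')
p,r,o=cur(); print(p,o['grip_width'],o['contact_force'],o['moment'])
k,_=cupcheck('scene','s12'); print(len(k),np.percentile(k,[.5,1,50,99,99.5],axis=0).round(4).tolist())
m=(k[:,0]<-.12); print('lip pts',np.percentile(k[m],[2,50,98],axis=0).round(4).tolist())
rows([(GRIP+[.04,.13,.225]-Rl(14.5,10,35,-1).apply(GT),Rl(14.5,10,35,-1))])
z=np.load('pics/s12.npz'); im=z['im'][60:250,170:360,::-1]
cv2.imwrite('pics/c12.png',cv2.resize(im,None,fx=3.1,fy=3.1,interpolation=cv2.INTER_CUBIC))
E
```

```text
[ 0.52499518 -0.03808031  0.2413635 ] 0.018509071887344634 [ 0.37296325 -0.01105436 -4.60768107] [ 0.37960316 -1.27713853  0.01825445]
2354 [[-0.1292, -0.0322, -0.0742], [-0.1282, -0.0321, -0.0734], [-0.07, 0.005, -0.0465], [0.0028, 0.0326, -0.0172], [0.0082, 0.0332, -0.0164]]
lip pts [[-0.1309, -0.0311, -0.037], [-0.1249, 0.0067, -0.0327], [-0.1203, 0.0311, -0.0216]]
t 14.27 pos [ 0.525  -0.0381  0.2414] rot [-9.60e-01 -1.00e-03  1.84e+00] q [-0.308  0.582  0.356  1.366 -0.012  1.811  1.893] F [ 0.4 -0.  -4.6]
0.574, -0.314, -0.265, -0.222, 0.019, -0.009
```

View pics/c12.png

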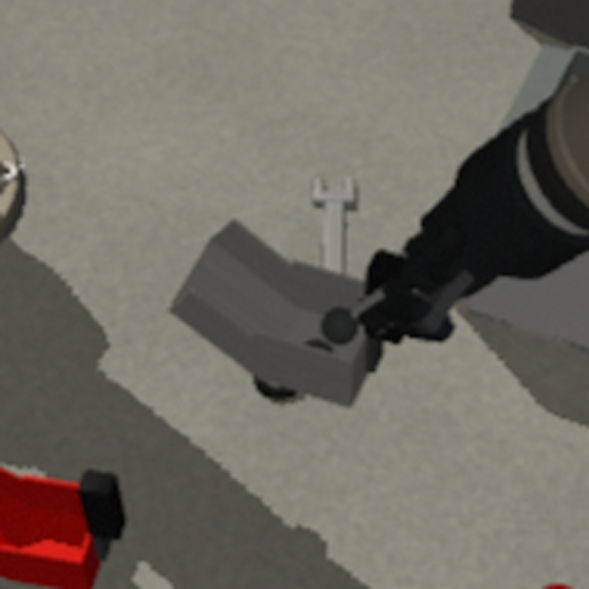

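Cup held with no slip: lip measured at (-131, -33) mm in the cup frame, and both balls visible. Now the transfer toward the bin.

Call:
play_rows(
  plan=[0.02,-0.01,-0.01,-0.01,0,0,0.06,-0.03,-0.03,-0.02,0,0,0.12,-0.065,-0.055,-0.045,0.005,0,0.2,-0.11,-0.09,-0.08,0.01,0,0.29,-0.16,-0.135,-0.11,0.01,0,0.38,-0.21,-0.175,-0.15,0.015,0,0.46,-0.25,-0.21,-0.18,0.02,-0.01,0.52,-0.285,-0.24,-0.2,0.02,-0.01,0.56,-0.305,-0.26,-0.22,0.02,-0.01,0.574,-0.314,-0.265,-0.222,0.02,-0.01,0.574,-0.314,-0.265,-0.222,0.02,-0.01],
)

```text
t: 15.18
tcp_pos: [0.5709, 0.0945, 0.2625]
tcp_rot: [-1.134, 0.0, 1.824]
contact_force: [-0.1, -0.2, -3.1]
grip_width: 0.0184
```

Run:
```python
from kin3 import *
P,r=tcp_lip(-.033,.085,20); print(P, (P+r.apply(GT)))
rows([(P,r)])
P,r=tcp_lip(-.033,.085,27); print(P); rows([(P,r)])
```

```text
[0.61440328 0.31503564 0.26949588] [0.62753566 0.31821269 0.3098748 ]
t 15.18 pos [0.5709 0.0945 0.2625] rot [-1.134  0.     1.824] q [-0.438  0.557  0.32   1.28  -0.115  1.766  1.7  ] F [-0.1 -0.2 -3.1]
1.013, -0.238, -0.426, -0.223, 0.019, -0.007   OUT
[0.60960251 0.31387421 0.28126042]
t 15.18 pos [0.5709 0.0945 0.2625] rot [-1.134  0.     1.824] q [-0.438  0.557  0.32   1.28  -0.115  1.766  1.7  ] F [-0.1 -0.2 -3.1]
1.013, -0.281, -0.379, -0.379, 0.02, -0.006   OUT
```

Call:
play_rows(
  plan=[0.02,-0.005,-0.01,-0.005,0,0,0.07,-0.015,-0.03,-0.015,0,0,0.15,-0.035,-0.065,-0.035,0,0,0.25,-0.06,-0.105,-0.055,0.005,0,0.36,-0.085,-0.15,-0.08,0.005,0,0.48,-0.11,-0.2,-0.105,0.01,0,0.6,-0.14,-0.25,-0.13,0.01,-0.005,0.71,-0.17,-0.3,-0.155,0.015,-0.005,0.81,-0.19,-0.34,-0.18,0.015,-0.005,0.89,-0.21,-0.375,-0.2,0.02,-0.005,0.95,-0.225,-0.4,-0.215,0.02,-0.005,0.99,-0.235,-0.42,-0.223,0.02,-0.005,1,-0.238,-0.426,-0.223,0.02,-0.005,1,-0.238,-0.426,-0.223,0.02,-0.005],
)

```text
t: 16.35
tcp_pos: [0.6153, 0.3119, 0.2693]
tcp_rot: [-1.308, 0.002, 1.807]
contact_force: [-0.6, -0.9, -4.1]
grip_width: 0.0185
```

Run:
```python
from kin3 import *
shot('scene','s13');shot('top','t13')
p,r,o=cur(); print(p,o['grip_width'],o['contact_force'])
for n,f in(('scene','s13'),('top','t13')):
    k,_=cupcheck(n,f); m=(k[:,0]<-.12); print(n,len(k),np.percentile(k,[1,99],axis=0).round(4).tolist()); 
    if m.sum()>5: print(' lip pts',np.percentile(k[m],[2,50,98],axis=0).round(4).tolist())
for w in[(-.033,.06,30),(-.033,.035,30)]: rows([tcp_lip(*w)])
a=np.load('pics/s13.npz')['im'][40:200,260:440,::-1];b=np.load('pics/t13.npz')['im'][90:260,40:220,::-1]
A=cv2.resize(a,(405,360),interpolation=2);B=cv2.resize(b,(381,360),interpolation=2);cv2.imwrite('pics/c13.png',np.hstack([A,B]))
```

```text
[0.61574388 0.30990888 0.26948093] 0.01825799829700199 [-0.79574642 -0.35076693 -3.37561722]
scene 1894 [[-0.1269, -0.0313, -0.0749], [0.0097, 0.0358, -0.0164]]
 lip pts [[-0.1299, -0.0302, -0.0402], [-0.1242, 0.0182, -0.0338], [-0.1202, 0.0342, -0.0221]]
top 3492 [[-0.1307, -0.0317, -0.0738], [-0.0113, 0.0322, -0.0184]]
 lip pts [[-0.1321, -0.0315, -0.0389], [-0.1259, 0.0024, -0.0332], [-0.1202, 0.0313, -0.0194]]
t 16.45 pos [0.6157 0.3099 0.2695] rot [-1.308  0.004  1.805] q [-0.64   0.643  0.274  1.071 -0.204  1.707  1.406] F [-0.8 -0.4 -3.4]
0.027, 0.05, 0.026, -0.223, -0.005, -0.004 
t 16.45 pos [0.6157 0.3099 0.2695] rot [-1.308  0.004  1.805] q [-0.64   0.643  0.274  1.071 -0.204  1.707  1.406] F [-0.8 -0.4 -3.4]
0.027, 0.171, -0.007, -0.223, -0.005, -0.004
```

View pics/c13.png

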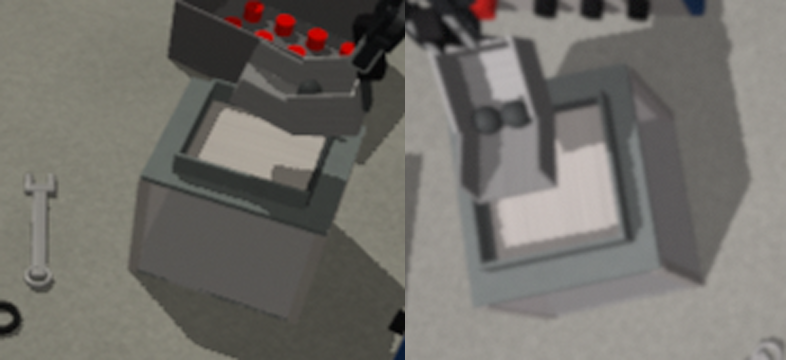

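Both cameras show the cup over the open hinge side with both balls still at the tub/spout junction, at right crop (487,120) and (516,114). I lower it and tip to 30°.

Call:
play_rows(
  plan=[0.005,0.03,0,-0.03,0,0,0.01,0.06,0,-0.07,0,0,0.015,0.09,0,-0.11,0,0,0.02,0.12,0,-0.15,-0.003,0,0.025,0.145,-0.005,-0.19,-0.005,0,0.027,0.16,-0.007,-0.21,-0.005,-0.004,0.027,0.171,-0.007,-0.223,-0.005,-0.004,0.027,0.171,-0.007,-0.223,-0.005,-0.004,0.027,0.171,-0.007,-0.223,-0.005,-0.004],
)

```text
t: 17.2
tcp_pos: [0.607, 0.3139, 0.2364]
tcp_rot: [-1.484, -0.001, 1.809]
contact_force: [0.2, 0.2, -4.0]
grip_width: 0.0184
```

```bash
cat >> kin3.py <<'E'
def lipnow():
    p,r,o=cur(); g=p+r.apply(GT); rc=r*Rl(0,0,35,-1).inv(); l=g+rc.apply([-.131,0,-.032]); tf=g+rc.apply([-.074,0,-.075])
    Yp=R.from_euler('z',PY,degrees=True).inv(); return Yp.apply(l-PORT).round(4),Yp.apply(tf-PORT).round(4)
E
python3 - <<'E'
from kin3 import *
shot('scene','s14');shot('top','t14'); print(lipnow())
C=mk(.255); q=cur()[2]['joint_pos']
W=[(-.033,.024,36),(-.033,.012,42),(-.033,-.002,48),(-.032,-.016,54),(-.031,-.030,60),(-.030,-.042,65),(-.030,-.042,65)]
rows([tcp_lip(*w) for w in W])
for w in W:
    P,r=tcp_lip(*w); q1,ep,er=ik2(C,P,r,q); print(q1.round(2),'%.1f %.1f'%(ep,er), 'max dq/dt',(abs(q1-q)*12).max().round(2)); q=q1
p,r,o=cur()
for n,f in(('scene','s14'),('top','t14')):
    k,_=cupcheck(n,f); m=(k[:,0]<-.12); print(n,len(k),np.percentile(k,[1,99],axis=0).round(4).tolist()); 
a=np.load('pics/s14.npz')['im'][40:200,260:440,::-1];b=np.load('pics/t14.npz')['im'][90:260,40:220,::-1]
A=cv2.resize(a,(405,360),interpolation=2);B=cv2.resize(b,(381,360),interpolation=2);cv2.imwrite('pics/c14.png',np.hstack([A,B]))
E
```

```text
(array([-0.0325,  0.0012,  0.0352]), array([0.0384, 0.0013, 0.0266]))
t 17.3 pos [0.6073 0.3145 0.2364] rot [-1.484 -0.002  1.809] q [-0.707  0.514  0.282  1.323 -0.16   1.409  1.388] F [ 0.8 -0.6 -4.4]
-0.006, 0.013, 0.031, -0.132, 0.001, 0.002 
-0.006, 0.033, 0.063, -0.266, 0.001, 0.002 
-0.006, 0.067, 0.098, -0.399, 0.001, 0.002 
-0.006, 0.105, 0.132, -0.532, 0.001, 0.002 
-0.006, 0.148, 0.169, -0.666, 0.001, 0.002 
-0.006, 0.189, 0.201, -0.777, 0.001, 0.002 
-0.006, 0.189, 0.201, -0.777, 0.001, 0.002 
[-0.75  0.43  0.29  1.45 -0.12  1.26  1.36] 0.0 0.0 max dq/dt 1.76
[-0.79  0.35  0.3   1.57 -0.08  1.11  1.32] 0.0 0.0 max dq/dt 1.78
[-0.83  0.28  0.3   1.69 -0.02  0.96  1.26] 0.0 0.0 max dq/dt 1.84
[-0.88  0.22  0.31  1.81  0.06  0.81  1.18] 0.0 0.0 max dq/dt 1.83
[-0.94  0.16  0.32  1.93  0.18  0.66  1.06] 0.0 0.0 max dq/dt 1.81
[-1.    0.13  0.34  2.03  0.33  0.54  0.9 ] 0.0 0.0 max dq/dt 1.9
[-1.    0.13  0.34  2.03  0.33  0.54  0.9 ] 0.0 0.0 max dq/dt 0.0
scene 2167 [[-0.1584, -0.0346, -0.0976], [0.01, 0.0333, -0.0174]]
top 4039 [[-0.1586, -0.0482, -0.0971], [-0.0105, 0.0437, -0.0196]]
```

View pics/c14.png

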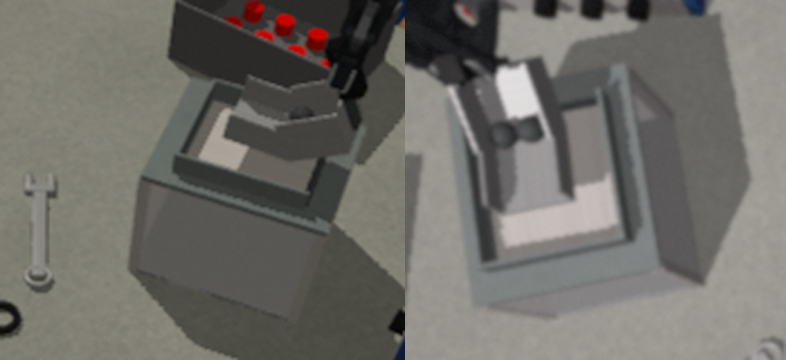

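Balls are still held at (503,135) and (530,130). Everything is aligned (lip at port x = -32.5, y = +1 mm, 35 mm above the flap), so I press and tip in one motion.

Call:
play_rows(
  plan=[-0.006,0.013,0.031,-0.132,0,0,-0.006,0.033,0.063,-0.266,0,0,-0.006,0.067,0.098,-0.4,0,0,-0.006,0.105,0.132,-0.532,0,0,-0.006,0.148,0.169,-0.666,0,0,-0.006,0.189,0.201,-0.777,0,0,-0.006,0.189,0.201,-0.777,0,0,-0.006,0.189,0.201,-0.777,0,0,-0.006,0.189,0.201,-0.777,0,0,-0.006,0.189,0.201,-0.777,0,0,-0.006,0.189,0.201,-0.777,0,0,-0.006,0.189,0.201,-0.777,0,0,-0.006,0.189,0.201,-0.777,0,0,-0.006,0.189,0.201,-0.777,0,0],
)

```text
t: 18.47
tcp_pos: [0.5661, 0.3039, 0.2027]
tcp_rot: [-2.096, -0.002, 1.81]
contact_force: [-2.9, -0.5, -0.2]
grip_width: 0.0187
```

Run:
```python
from kin3 import *
shot('scene','s15');shot('top','t15'); print(lipnow())
p,r,o=cur(); print(o['t'],p,o['tcp_rot'],o['contact_force'].round(1),o['joint_pos'].round(2),o['grip_width'])
a=np.load('pics/s15.npz')['im'][40:200,260:440,::-1];b=np.load('pics/t15.npz')['im'][90:260,40:220,::-1]
A=cv2.resize(a,(405,360),interpolation=2);B=cv2.resize(b,(381,360),interpolation=2);cv2.imwrite('pics/c15.png',np.hstack([A,B]))
```

```text
(array([-0.0293,  0.0007, -0.0415]), array([ 0.0337,  0.0007, -0.0079]))
18.5667 [0.56594288 0.3038617  0.20276003] [-2.09591285 -0.00228539  1.80982199] [-1.5 -0.7  0.2] [-1.02  0.13  0.37  2.03  0.32  0.54  0.91] 0.018466808133744142
```

View pics/c15.png

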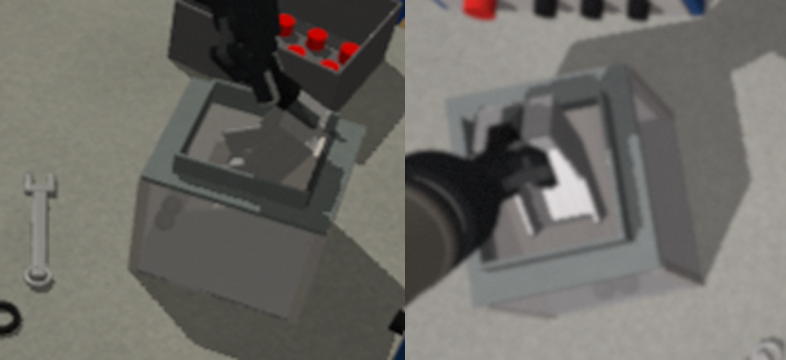

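Run:
```python
from h import *
a=np.load('pics/s15.npz')['im'][95:185,310,::-1]
a=np.load('pics/s15.npz')['im'][70:185,305:430,::-1];b=np.load('pics/t15.npz')['im'][125:250,60:190,::-1]
f=lambda x:cv2.convertScaleAbs(cv2.resize(x,(395,380),interpolation=2),alpha=1.5)
cv2.imwrite('pics/c15b.png',np.hstack([f(a),f(b)]))
```

```text
(no output)
```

View pics/c15b.png

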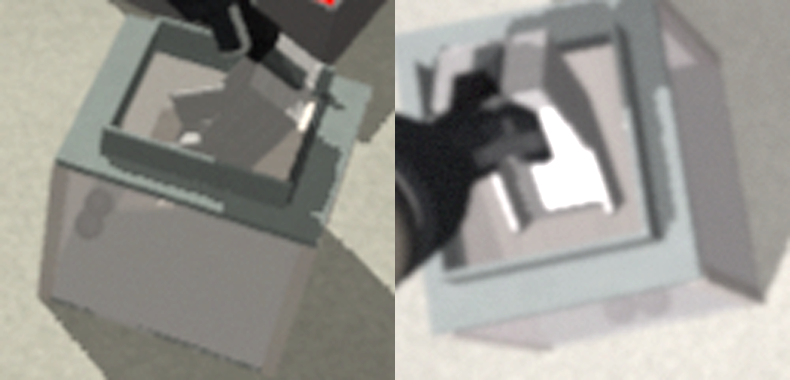

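Both balls are visible in the bin: left crop (88,222) and (98,200), right crop (620,305) and (655,300). I retrace upward so the flap follows shut.

Run:
```python
from kin3 import *
W=[(-.030,-.036,63),(-.030,-.028,60),(-.030,-.018,56),(-.030,-.006,52),(-.030,.008,47),(-.030,.024,42),(-.030,.042,37),(-.03,.062,31),(-.03,.08,26),(-.03,.09,22),(-.03,.095,20)]
rows([tcp_lip(*w) for w in W])
```

```text
t 18.57 pos [0.5659 0.3039 0.2028] rot [-2.096e+00 -2.000e-03  1.810e+00] q [-1.02   0.127  0.369  2.026  0.32   0.535  0.907] F [-1.5 -0.7  0.2]
-0.003, -0.009, -0.021, 0.046, 0, 0.004 
-0.003, -0.021, -0.055, 0.113, 0.001, 0.004 
-0.003, -0.031, -0.097, 0.202, 0.001, 0.004 
-0.003, -0.05, -0.141, 0.291, 0.001, 0.004 
-0.003, -0.067, -0.191, 0.402, 0.001, 0.003 
-0.002, -0.092, -0.242, 0.513, 0.001, 0.003 
-0.002, -0.125, -0.294, 0.624, 0.001, 0.003 
-0.002, -0.157, -0.347, 0.757, 0.001, 0.003 
-0.002, -0.189, -0.39, 0.869, 0.002, 0.003 
-0.002, -0.196, -0.411, 0.957, 0.002, 0.003 
-0.002, -0.2, -0.42, 1.002, 0.002, 0.003   OUT
```

Call:
play_rows(
  plan=[-0.003,-0.009,-0.021,0.046,0,0.003,-0.003,-0.021,-0.055,0.113,0,0.003,-0.003,-0.031,-0.097,0.202,0,0.003,-0.003,-0.05,-0.141,0.291,0,0.003,-0.003,-0.067,-0.191,0.402,0,0.003,-0.002,-0.092,-0.242,0.513,0,0.003,-0.002,-0.125,-0.294,0.624,0,0.003,-0.002,-0.157,-0.347,0.757,0,0.003,-0.002,-0.189,-0.39,0.869,0,0.003,-0.002,-0.196,-0.411,0.957,0,0.003,-0.002,-0.2,-0.42,0.995,0,0.003,-0.002,-0.2,-0.42,0.995,0,0.003,-0.002,-0.2,-0.42,0.995,0,0.003],
)

```text
t: 19.65
tcp_pos: [0.6178, 0.3155, 0.2772]
tcp_rot: [-1.315, 0.001, 1.809]
contact_force: [-0.5, 0.7, -2.9]
grip_width: 0.0187
```

Run:
```python
from kin3 import *
shot('scene','s16');shot('top','t16'); print(lipnow())
p,r,o=cur(); print(o['t'],o['contact_force'].round(1))
a=np.load('pics/s16.npz')['im'][40:200,260:440,::-1];b=np.load('pics/t16.npz')['im'][90:260,40:220,::-1]
A=cv2.resize(a,(405,360),interpolation=2);B=cv2.resize(b,(381,360),interpolation=2);cv2.imwrite('pics/c16.png',np.hstack([A,B]))
r2=Rl(14.5,0,35,-1)
rows([(GRIP+[.045,.16,.225]-r2.apply(GT),r2)])
for n,f in(('scene','s16'),('top','t16')):
    k,P=cupcheck(n,f); m=(k[:,2]>-.08); print(n,np.percentile(k[m],[1,99],axis=0).round(4).tolist())
    q=R.from_euler('z',-PY,degrees=True).apply(P-PORT); m=(abs(q[:,0])<.05)&(abs(q[:,1])<.045)&(abs(q[:,2])<.03); c=np.polyfit(q[m][:,0],q[m][:,2],1); print('flap slope,z',m.sum(),c)
```

```text
(array([-0.0307, -0.    ,  0.0937]), array([0.0377, 0.0001, 0.0731]))
19.75 [-0.9 -1.1 -3.5]
t 19.75 pos [0.6164 0.3157 0.2787] rot [-1.315  0.     1.81 ] q [-0.657  0.644  0.3    1.052 -0.219  1.722  1.413] F [-0.9 -1.1 -3.5]
-0.886, 0.174, 0.425, 0.451, -0.016, 0.007 
scene [[-0.1261, -0.034, -0.0768], [0.0108, 0.0328, -0.0168]]
flap slope,z 960 [-0.00501702 -0.00068362]
top [[-0.1305, -0.0326, -0.0747], [-0.0111, 0.0312, -0.0178]]
flap slope,z 1750 [-0.0001301  -0.00017993]
```

View pics/c16.png

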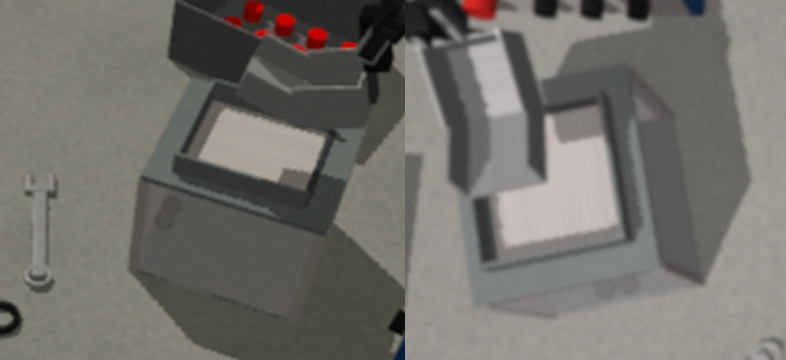

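Cup empty, flap level (slope about 0), both balls in the bin. Carrying the cup back.

Call:
play_rows(
  plan=[-0.02,0.004,0.01,0.01,0,0,-0.08,0.016,0.038,0.04,0,0,-0.17,0.034,0.08,0.09,0,0,-0.28,0.055,0.135,0.15,-0.005,0,-0.4,0.08,0.19,0.21,-0.005,0.005,-0.52,0.1,0.25,0.27,-0.01,0.005,-0.63,0.125,0.3,0.33,-0.01,0.005,-0.73,0.145,0.35,0.38,-0.015,0.007,-0.81,0.16,0.39,0.42,-0.016,0.007,-0.86,0.17,0.415,0.44,-0.016,0.007,-0.886,0.174,0.425,0.451,-0.016,0.007,-0.886,0.174,0.425,0.451,-0.016,0.007],
)

```text
t: 20.75
tcp_pos: [0.5699, 0.1208, 0.2669]
tcp_rot: [-0.959, 0.0, 1.822]
contact_force: [-0.7, -0.4, -2.8]
grip_width: 0.0188
```

Run:
```python
from kin3 import *
r2=Rl(CY,0,35,-1)
rows([(GRIP+[0,0,.16]-r2.apply(GT),r2),(GRIP+[0,0,.08]-r2.apply(GT),r2)])
```

```text
t 20.75 pos [0.5699 0.1208 0.2669] rot [-0.959  0.     1.822] q [-0.443  0.69   0.316  1.123 -0.142  1.967  1.675] F [-0.7 -0.4 -2.8]
-0.715, 0.505, 0.152, -0.001, -0.017, 0.011 
-0.714, 0.832, -0.078, -0.001, -0.017, 0.011
```

Call:
play_rows(
  plan=[-0.02,0.015,0.005,0,0,0,-0.08,0.055,0.017,0,-0.002,0.001,-0.17,0.12,0.036,0,-0.004,0.003,-0.27,0.19,0.057,0,-0.006,0.004,-0.38,0.27,0.08,0,-0.009,0.006,-0.49,0.345,0.104,0,-0.012,0.008,-0.59,0.43,0.11,0,-0.014,0.009,-0.66,0.53,0.1,0,-0.016,0.01,-0.7,0.64,0.05,0,-0.017,0.011,-0.715,0.73,-0.005,0,-0.017,0.011,-0.715,0.79,-0.05,0,-0.017,0.011,-0.714,0.825,-0.073,0,-0.017,0.011,-0.714,0.832,-0.078,0,-0.017,0.011,-0.714,0.832,-0.078,0,-0.017,0.011],
)

```text
t: 21.92
tcp_pos: [0.5257, -0.0357, 0.1217]
tcp_rot: [-0.959, -0.001, 1.841]
contact_force: [-1.0, 1.0, -2.1]
grip_width: 0.0185
```

Run:
```python
from kin3 import *
r2=Rl(CY,0,35,-1)
shot('scene','s17'); k,_=cupcheck('scene','s17'); print(np.percentile(k,[1,99],axis=0).round(4).tolist())
rows([(GRIP+[0,0,.03]-r2.apply(GT),r2),(GRIP+[0,0,.004]-r2.apply(GT),r2)])
```

```text
[[-0.1294, -0.0312, -0.0752], [-0.0038, 0.0333, -0.0174]]
t 21.97 pos [ 0.5261 -0.0361  0.1223] rot [-9.600e-01 -1.000e-03  1.841e+00] q [-0.303  0.686  0.338  1.471 -0.043  1.606  1.88 ] F [ 0.7 -0.6 -2.4]
-0.009, 0.212, -0.139, 0, 0.004, -0.001 
-0.009, 0.318, -0.213, 0, 0.004, -0.001
```

Call:
play_rows(
  plan=[-0.005,0.03,-0.02,0,0,0,-0.009,0.09,-0.06,0,0.004,0,-0.009,0.16,-0.107,0,0.004,0,-0.009,0.22,-0.147,0,0.004,0,-0.009,0.27,-0.181,0,0.004,0,-0.009,0.3,-0.201,0,0.004,0,-0.009,0.315,-0.211,0,0.004,0,-0.009,0.318,-0.213,0,0.004,0,-0.009,0.318,-0.213,0,0.004,0],
)

```text
t: 22.72
tcp_pos: [0.5244, -0.0393, 0.0452]
tcp_rot: [-0.959, 0.001, 1.837]
contact_force: [0.3, -0.2, -2.1]
grip_width: 0.0187
```

Run:
```python
from kin3 import *
r2=Rl(CY,0,35,-1)
rows([(GRIP-r2.apply(GT),r2),(GRIP-[0,0,.001]-r2.apply(GT),r2)])
```

```text
t 22.72 pos [ 0.5244 -0.0393  0.0452] rot [-9.590e-01  1.000e-03  1.837e+00] q [-0.29   0.77   0.323  1.513 -0.062  1.482  1.875] F [ 0.3 -0.2 -2.1]
0.004, 0.012, -0.014, -0.001, -0.002, -0.001 
0.004, 0.016, -0.017, -0.001, -0.002, -0.001
```

Call:
play_rows(
  plan=[0.002,0.004,-0.005,0,0,0,0.003,0.008,-0.009,0,0,0,0.004,0.012,-0.013,0,0,0,0.004,0.015,-0.015,0,0,0,0.004,0.015,-0.015,0,0,0],
)

```text
t: 23.13
tcp_pos: [0.5253, -0.0382, 0.0417]
tcp_rot: [-0.96, 0.001, 1.837]
contact_force: [2.2, 0.5, 1.9]
grip_width: 0.0188
```

Contact felt (Fz went from -2.1 to +1.9 N), at the same height as the original pick-up. Releasing.

Call:
play_rows(
  plan=[0,0,0,0,0,0,0,0,0,0,0,0,0,0,0,0,0,0,0,0,0,0,0,0,0,0,0,0,0,0,0,0,0,0,0,0,0,0,0,0,0,0,0,0,0,0,0,0,0,0,0,0,0,0],
  hand=1,
)

```text
t: 23.88
tcp_pos: [0.5247, -0.0383, 0.0409]
tcp_rot: [-0.959, 0.001, 1.837]
contact_force: [-1.1, 0.1, -0.9]
grip_width: 0.085
```

Run:
```python
from kin3 import *
shot('scene','s18'); p,r,o=cur(); print(p,o['contact_force'].round(1),o['grip_width'])
im=np.load('pics/s18.npz')['im'][120:250,220:350,::-1]
cv2.imwrite('pics/c18.png',cv2.resize(im,None,fx=4,fy=4,interpolation=cv2.INTER_CUBIC))
rows([(p+r.apply([0,-.12,0]),r)])
```

```text
[ 0.52464698 -0.03825553  0.04090715] [-0.4 -0.4 -0.5] 0.08546684952095757
t 23.93 pos [ 0.5246 -0.0383  0.0409] rot [-9.590e-01  1.000e-03  1.837e+00] q [-0.29   0.776  0.321  1.514 -0.064  1.476  1.874] F [-0.4 -0.4 -0.5]
0, -0.6, 0, 0, 0, 0
```

View pics/c18.png

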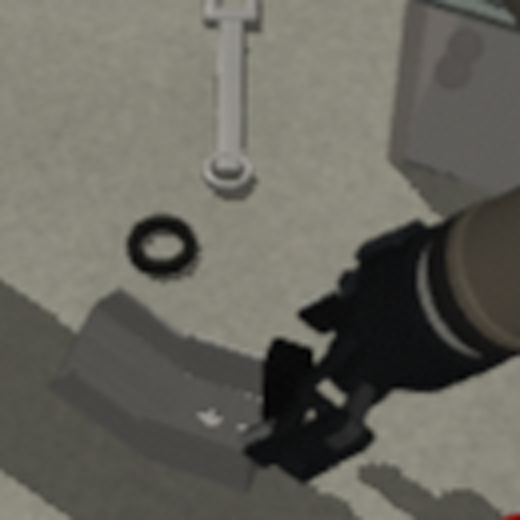

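Call:
play_rows(
  plan=[0,-0.05,0,0,0,0,0,-0.15,0,0,0,0,0,-0.28,0,0,0,0,0,-0.42,0,0,0,0,0,-0.54,0,0,0,0,0,-0.6,0,0,0,0,0,-0.68,0.1,0,0,0,0,-0.76,0.2,0,0,0,0,-0.82,0.3,0,0,0,0,-0.82,0.3,0,0,0,0,-0.82,0.3,0,0,0,0,-0.82,0.3,0,0,0],
)

```text
t: 24.93
tcp_pos: [0.5683, -0.0259, 0.2094]
tcp_rot: [-0.959, 0.001, 1.837]
contact_force: [-0.4, -0.3, 0.1]
grip_width: 0.0853
```

Run:
```python
from kin3 import *
shot('scene','s19');shot('top','t19'); p,r,o=cur(); print(o['t'],p,o['contact_force'].round(1),o['joint_velocities'].round(3))
for n,f in(('scene','s19'),('top','t19')):
    P=cloud(n,np.load('pics/%s.npz'%f)['d']).reshape(-1,3); P[:,2]-=.002*(n=='scene')
    m=(abs(P[:,0]-.55)<.03)&(abs(P[:,1]+.032)<.03)&(P[:,2]>.1)&(P[:,2]<.112); print(n,'handle',m.sum(),P[m].mean(0).round(4),cv2.minAreaRect(P[m][:,:2].astype(np.float32)))
    q=R.from_euler('z',-PY,degrees=True).apply(P-PORT); m=(abs(q[:,0])<.05)&(abs(q[:,1])<.045)&(abs(q[:,2])<.03); print('flap',np.polyfit(q[m][:,0],q[m][:,2],1).round(4))
```

```text
25.0333 [ 0.56787312 -0.02579707  0.20848411] [1.4 0.7 0.8] [0.    0.005 0.001 0.001 0.002 0.001 0.   ]
scene handle 89 [ 0.5513 -0.0307  0.1036] ((0.5511167049407959, -0.030391786247491837), (0.023521190509200096, 0.02108108624815941), 14.808147430419922)
flap [ 0.0011 -0.0007]
top handle 105 [ 0.5505 -0.0304  0.104 ] ((0.5506987571716309, -0.030497215688228607), (0.023978659883141518, 0.019310040399432182), 16.44203758239746)
flap [-0.0181  0.0007]
```

View pics/s19.png

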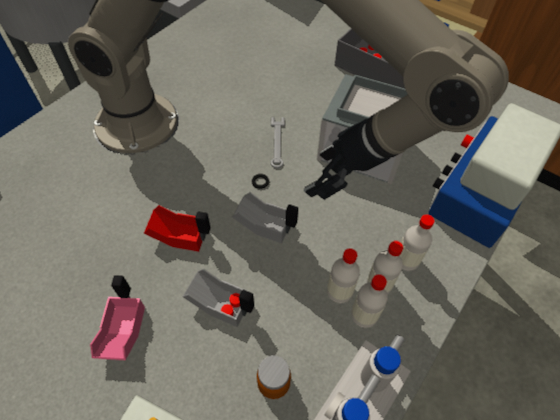

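View pics/t19.png

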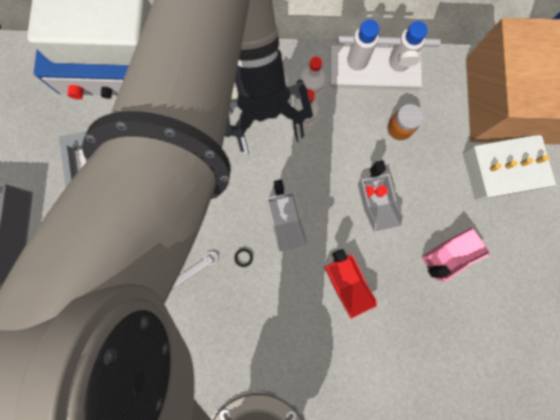

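The emptied cup stands upright at scene (265,215) / top (285,215). The flap reads level in the scene view, the gripper is clear at scene (335,180), and the bottles and other cups have not moved. Handing in.

```bash
python3 -c "
from plant import job_done
print(job_done())"
```

```text
the job is handed in; nothing more can be done
None
```

The job is handed in: both steel balls are in the reject bin, the flap is shut and the emptied cup stands upright at its original spot. It took about 25 s of the 51 s allowed, and `job_done` reported no verdict.

**What I did:** My first grip on the handle (tool vertical) would have put the pour near the wrist limits. I set the full cup back down and gripped it again, leaned 35° with the jaws across the handle. I then pressed the flap open with the lip and tipped the cup to 65° in one motion. I backed off so the flap closed, and put the cup down.

**Last checks:**
- **Balls:** both were visible inside the bin through its clear wall after the pour, after the flap shut and again at release. In the very last pictures the arm hid part of the bin.
- **Flap:** it was level in both cameras just after the pour. At the end the scene camera again showed it level; the top camera gave a slope of 0.018 rad, with most of the flap hidden by the arm.
- **Cup:** empty, upright and within about 1 mm of where it started. The gripper is open and clear of it.

**Disagreement:** the visible fingertips sat about 27 mm farther back along the tool than the reported TCP and the description imply. This was the same in both cameras and in two poses, so I steered by the images.

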